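# Clear, close and pin the card press, and hold it shut

### The job

With the wooden block as a scraper, push both loose wood chips off the bed of the open card press onto the table (no fingers on the chips), and set the block down on the table clear of the press. Then swing the lid down, take the steel pin from its stand, put it through the lid's hole into the base and press it fully home, so that the sprung lid is completely shut. Finish holding it so: the program ends still gripping the pin's head and pushing it down, with nothing but the pin keeping the lid shut, and the ink pot and tape roll left where they were.

Things in the scene. Friction and masses are not known exactly. Their poses are not given: they have to be found in the camera images.
- press: the card press, fixed to the table: plywood bed 150 x 150 mm, top 26 mm above the table, with an aluminium ear (56 mm along x, 40 mm along y) in the middle of its -y edge. Origin: centre of the underside; z up. The lid is hinged along the +y edge, parallel to the press's x. The two x edges of the bed are open: nothing stands up there
- bed_mid (a point): centre of the bed's upper face, 26 mm above the table; same axes as the press
- hinge_mid (a point): middle of the hinge line: 85 mm to +y of bed_mid, same height; axes of the press. The lid's inner face lies on this line; the lid is 12 mm thick plywood, 150 mm wide along the hinge, reaching from 15 to 160 mm from the line, with an aluminium ear (56 mm wide, 160 to 200 mm from the line) in the middle of its free edge
- ear_hole (a point): centre of the mouth of the base hole, in the top of the base's ear: 95 mm to -y of bed_mid, same height. The hole is 16 mm across, chamfered, and goes right through the 26 mm thick ear
- lid (a joint): lid angle, rad: 0 completely shut, 1.57 upright, 1.95 at most (leaning back). A stiff hinge keeps it where it is left (1 to 4 N at the ear moves it), but two thin spring plungers, 10 mm tall, 19 mm either side of the base hole, stop it at about 0.055 or push it back there when let go; pressing it from there to completely shut takes about 4 to 8 N down at the ear
- lid_hole (a point): centre of the mouth of the lid's pin hole in the lid's outer (upper when shut) face, 180 mm from the hinge line; moves with the lid; z is the lid's outward normal. The hole is 16 mm across, chamfered, through the 12 mm lid, and lines up with the base hole when the lid is shut
- pin: steel pin, 90 g, upright: shank 13 mm across, 32 mm long, foot tapered; above it a cylindrical dark head 28 mm across, 34 mm tall. Origin: centre of the foot's end, z towards the head. It starts hanging by its head in the stand: foot 4 mm, head 36 to 70 mm above the table. Fully home the head rests on the shut lid: foot 6 mm, head 38 to 72 mm above the table
- stand: the pin's stand, a fixed wooden block 64 x 64 x 36 mm with a 16 mm hole in the middle; origin: centre of its underside
- block: the scraper: a loose paint-stained wooden block, 42 mm along its x, 75 mm along its y, 30 mm tall, 90 g; origin: centre of its underside
- chip_a: loose wood chip, 26 x 22 x 7 mm, 12 g; origin: centre of its underside; starts on the bed
- chip_b: loose wood chip, 22 x 28 x 8 mm, 12 g; origin: centre of its underside; starts on the bed
- ink_pot: small ink pot with a blue cap, 58 mm across, 64 mm tall; origin: centre of its underside; to be left alone
- tape: roll of tan masking tape lying flat, 92 mm across, 24 mm tall; origin: centre of its underside; to be left alone
There are look-alikes about, which are no part of the job. What is shaped like the pin but blue or green is not meant.

How it is judged:
On the way, in this order (a step that is already met when the one before it is completed fails the run):
1. both chips are off the bed (height (world z) of each of chip_a, chip_b below 0.018 m), for 0.2 s.
2. the block is set down on the table clear of the press (contact force between the fingers and block below 0.1 N and height (world z) of block below 0.045 m and horizontal distance between block and bed_mid above 0.11 m and linear speed of block below 0.03 m/s), for 0.2 s.
3. the lid has been swung down (value of joint lid below 0.1 rad), for 0.2 s.
At the end, for the whole second after the job is handed in: Lid shut within 0.012 rad; pin upright (0.12 rad) within 6 mm of the holes' axis, foot 0 to 9.5 mm above the table, gripped (over 2 N) and pressing the press with over 3 N; arm not touching the press; chips off the bed (under 18 mm); block let go, on the table, over 110 mm from the bed's centre (all of step 1 and value of joint lid below 0.012 rad and z of pin in the frame of press between 0 and 0.0095 m and horizontal distance between pin and ear_hole below 0.006 m and angle between the z axis of pin and the z axis of press, either way round below 0.12 rad and contact force between the fingers and pin above 2 N and contact force between pin and press above 3 N and contact force between each of the arm, the fingers and press below 0.5 N and contact force between the fingers and block below 0.1 N and height (world z) of block below 0.045 m and horizontal distance between block and bed_mid above 0.11 m); the arm keeps its last pose, push and grip.
It fails at once if the fingers touch a chip (contact force between the fingers and chip_a above 0.3 N or contact force between the fingers and chip_b above 0.3 N).
It fails at once if the ink pot or the tape roll is moved more than 30 mm (distance of any of ink_pot, tape from where it was at the start of the episode above 0.03 m).
It also fails if it takes over 70 s, if anything falls off the work surface, if the arm or the gripper's body presses on something with over 40 N, if the wrist force passes 120 N, or if a joint passes its speed limit or range.

### The arm

A 7-joint arm with a two-finger parallel gripper is mounted at the origin on the work surface; the furniture and walls round the work are solid. World frame = base frame: x ahead of the robot, y to its left, z up, the work surface at z = 0. Lengths are in m, angles in rad, forces in N, time in s.
With the tool pointing down it reaches from about 0.4 to 0.875 m from the base axis. Payload 6.5 kg.
Tool frame: the origin (TCP) lies at the very end of the fingers, on their centre line; the grasp point (between the pads) lies 19 mm behind it (robot.grasp_offset is the distance from the TCP to the grasp point, in m); z points along the fingers, x is the direction in which the jaws open and shut, and the axes are right-handed (so a half turn about z gives the same grasp; the last joint's range is limited). The gripper opens to 88 mm and grips with 3 to 60 N. Pads are 18 mm wide; open, the fingers measure 123 mm over their backs; the gripper's body (75 mm by 187 mm) begins 45 mm behind the grasp point.
Start: joints at [-1.363, 0.536, -0.004, 1.538, 0.003, 1.067, -0.071], TCP at [0.176, 0.626, 0.216] pointing down, gripper open.
Joint ranges: [-2.7, 2.7], [-0.37, 2.16], [-1.27, 1.26], [0.24, 2.4], [-1.31, 4.45], [0.19, 1.91], [-2.76, 2.76]. Speed limits (rad/s): [2.39, 2.39, 3.14, 3.14, 3.14, 3.14, 3.14].

### API

Orientations are given as a unit quaternion [w, x, y, z].
In Python, from workcell import robot gives the robot as it stands. The module is installed in compiled form; this text tells all that it offers.
- The arm moves only by the tool send_rows, never from a script. Its argument "series" is a list of rows, each a list of 3 entries, a list of its own where there are three numbers: the shift along the tool's x, y, z in m, then the turn about the tool's z in degrees, then the opening in per cent of the stroke, from 0 (shut) to 100 (fully open). In form: [[[x, y, z], turn, jaw], ...]. A call has 1 to 12 rows; each row shifts and turns the commanded pose from where the row before left it, along the tool's axes as they then stand; what a row does not reach is not made up. A row lasts 1/12 s, in which the tool goes at most 41.7 mm and 7.16 degrees, less where a joint would pass 70% of its speed; a pose out of reach is approached as far as the arm can. A call with a gripper value outside its range is refused whole. The fingers move at their own pace and stop on an object; the grip force is fixed at half the most. Time passes only in rows, so rows that do not move let the fingers close. It gives the time, the measured TCP pose, the force and the opening at its end, in the units of the state.
- robot.sense(): the state, without advancing time (a new reading comes with each control period).
- robot.capture(name): name is "side" or "top"; returns a dict with "img" (400x640x3 uint8, red, green, blue), "intrinsics" (3x3 intrinsics, pixels), "k1" (the pictures are not rectified: a ray, as slopes to the right and down, at radius r is drawn at 1 + k1 r^2 times it, then the intrinsics apply), "extrinsics" (4x4, takes a point from camera to world coordinates). Camera axes: x right, y down, z forward; pixel columns grow to the right and rows downward; lengths in m; the calibration is good to about 2 mm. A picture is of the moment at which its call begins. There is no depth.
- robot.job_done(): hands the job in, once; it reports no verdict.
Trained networks look in a picture, given as the dict that the camera call returned (one of the last four; its "shot" number tells which), for a name from the list of things; names that differ only in an ending like _2 or _b are one class to them, and where a whole thing is asked for, a point or a joint stands for the part that bears it (a point fixed in the world has none). Each returns a list of dicts, best first, with "p" (0 to 1); they miss things now and then, are a little off and sometimes report something else, mostly with a low value. They report only what shows in the picture. A call takes as long as a camera call. They do not tell look-alikes from the thing itself.
- robot.search_frame(picture, query): "xyz" ([x, y, z] in m, in world coordinates, good to about 4 mm: the middle of the surface that is visible of it).
- robot.tip_of(picture, query): "xyz" ([x, y, z] in m, in world coordinates, good to about 4 mm: a listed point, or the origin of a listed thing).
The state is a dict: "time_s": time; "q": joint angles; "joint_vel": joint speeds; "effort": joint torques, N m; "position": TCP position; "orientation": TCP orientation; "wrist_force": force on the tool from outside, world axes, zero at the start; "wrist_torque": the same for the moment, N m; "opening": finger opening in m.
Only numpy, scipy, OpenCV 4.12 (cv2) and the standard library are available. Lean on these libraries where they do the work, as an engineer would, in place of code of your own. Each camera call takes 0.05 s, during which the arm holds its last target.

## Working session

There is one attempt and no reset: what is moved stays moved. The work goes in short steps, Python scripts to look and compute and a tool call to move; the robot and the scene stay as the last step left them, time stands still between calls to the robot, and variables do not carry over. Pictures are saved under pics/ and viewed, and the job is handed in when it is done.

Besides the shell and the picture viewer there is one more tool, called by a JSON object that holds its "name" and its "arguments". send_rows: Moves the arm, as the interface text tells. Its arguments: {"type":"object","properties":{"series":{"type":"array","items":{"type":"array"}}},"required":["series"]}

```bash
mkdir -p pics; python3 - <<'E'
from workcell import robot
import cv2,pickle
s=robot.sense();print(s)
for n in("side","top"):
    p=robot.capture(n);cv2.imwrite(f"pics/{n}0.png",p["img"][:,:,::-1]);pickle.dump(p,open(f"{n}0.pkl","wb"))
    print(n,p["intrinsics"],p["k1"],p["extrinsics"])
    for q in["press","bed_mid","hinge_mid","ear_hole","lid_hole","pin","stand","block","chip_a","ink_pot","tape"]:
        try:
            print(q,"tip",[(round(d["p"],2),[round(float(v),3) for v in d["xyz"]]) for d in robot.tip_of(p,q)])
        except Exception as e: print(q,e)
E
```

```text
{'time_s': 0.0, 'q': array([-1.36319955,  0.5372096 , -0.0044301 ,  1.53885519,  0.00258129,
        1.06725362, -0.07121994]), 'joint_vel': array([ 0.00026868, -0.00022773, -0.00035114, -0.00033354, -0.00077424,
       -0.00182831,  0.000353  ]), 'effort': array([ 5.05670232e-04, -5.70975602e+01,  9.91084613e-01, -2.51610768e+01,
       -5.62258379e-02,  1.79307454e-02,  1.52245771e-04]), 'position': array([0.17559766, 0.62516749, 0.21511801]), 'orientation': array([ 5.63784614e-04,  7.96979773e-01,  6.04005382e-01, -6.49444431e-04]), 'wrist_force': array([0.23410873, 0.49558108, 0.1525854 ]), 'wrist_torque': array([-0.00467452,  0.00618961,  0.09344184]), 'opening': 0.08791962833806294}
side [[437.24343164   0.         315.95849818]
 [  0.         437.24343164 200.45606961]
 [  0.           0.           1.        ]] 0.02361593663724104 [[ 0.11195652  0.69081326 -0.7143128   1.21786854]
 [ 0.99368077 -0.08362636  0.07486755  0.02928761]
 [-0.00801588 -0.71818081 -0.69581037  0.77845228]
 [ 0.          0.          0.          1.        ]]
press tip [(0.94, [0.492, 0.149, 0.004]), (0.
[... 936 characters left out ...]
 0.          0.          1.        ]]
press tip [(0.64, [0.491, 0.147, 0.001]), (0.36, [0.505, 0.388, -0.0])]
bed_mid tip [(0.71, [0.488, 0.148, 0.027])]
hinge_mid tip [(0.7, [0.493, 0.229, 0.029])]
ear_hole tip [(0.63, [0.485, 0.052, 0.03])]
lid_hole tip [(0.73, [0.489, 0.225, 0.203])]
pin tip [(0.63, [0.374, -0.112, -0.003]), (0.6, [0.345, 0.048, -0.005]), (0.51, [0.412, -0.051, -0.004]), (0.4, [0.447, -0.178, 0.006])]
stand tip [(0.95, [0.448, -0.179, -0.001])]
block tip [(0.73, [0.507, 0.389, 0.001])]
chip_a tip [(0.6, [0.488, 0.05, 0.027]), (0.42, [0.534, 0.147, 0.025]), (0.41, [0.481, 0.153, 0.026])]
ink_pot tip [(0.83, [0.697, 0.398, -0.001])]
tape tip [(0.75, [0.299, 0.293, -0.001])]
```

View pics/side0.png

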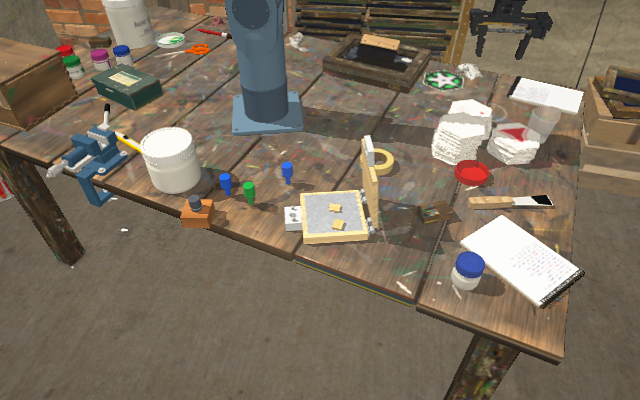

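View pics/top0.png

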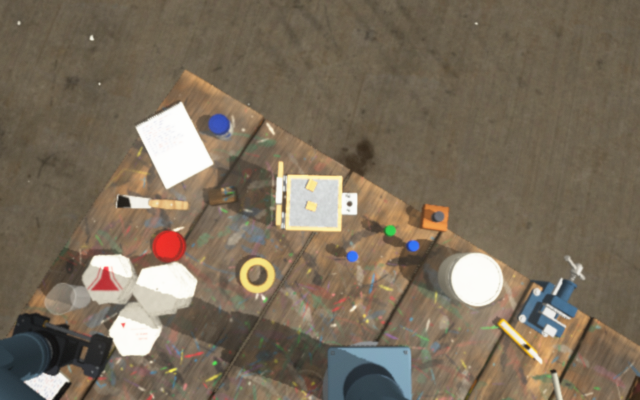

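```bash
cat > h.py <<'E'
import numpy as np,cv2,pickle
def proj(p,X):
    E=np.asarray(p["extrinsics"]);K=np.asarray(p["intrinsics"])
    X=np.atleast_2d(np.asarray(X,float));c=(X-E[:3,3])@E[:3,:3]
    s=c[:,:2]/c[:,2:];r2=(s**2).sum(1,keepdims=True);s=s*(1+p["k1"]*r2)
    return s@K[:2,:2].T+K[:2,2]
def back(p,uv,z):
    E=np.asarray(p["extrinsics"]);K=np.asarray(p["intrinsics"])
    uv=np.atleast_2d(np.asarray(uv,float));d=(uv-K[:2,2])/np.array([K[0,0],K[1,1]])
    s=d.copy()
    for _ in range(20): s=d/(1+p["k1"]*(s**2).sum(1,keepdims=True))
    D=np.c_[s,np.ones(len(s))]@E[:3,:3].T
    return E[:3,3]+D*((z-E[2,3])/D[:,2:])
def crop(p,x0,y0,x1,y1,k,f):
    cv2.imwrite(f,cv2.resize(p["img"][y0:y1,x0:x1,::-1],None,fx=k,fy=k,interpolation=cv2.INTER_CUBIC))
E
python3 - <<'E'
from h import *
s=pickle.load(open("side0.pkl","rb"));t=pickle.load(open("top0.pkl","rb"))
crop(s,270,120,470,250,4,"pics/s1.png");crop(t,190,140,390,270,4,"pics/t1.png")
a=cv2.resize(s["img"][160:240,170:310],None,fx=4,fy=4,interpolation=2)
b=cv2.resize(t["img"][180:260,330:470],None,fx=4,fy=4,interpolation=2)
cv2.imwrite("pics/pins.png",np.vstack([a,b])[:,:,::-1][:600])
E
```

```text
(no output)
```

View pics/s1.png

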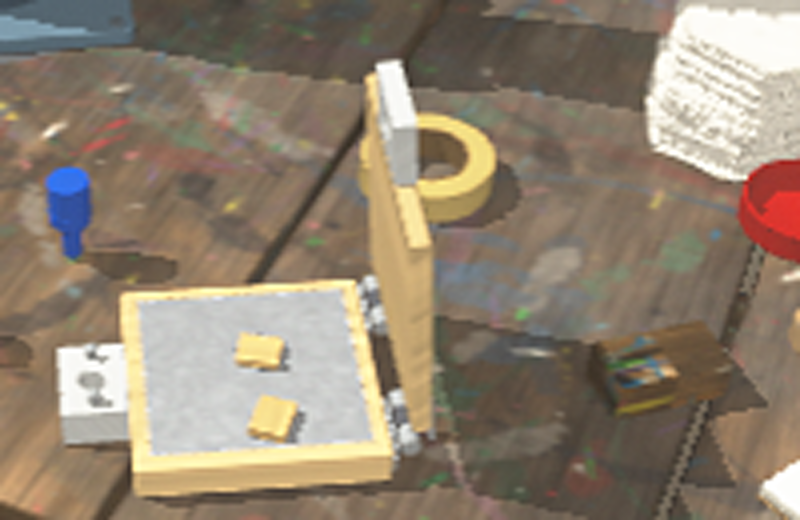

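View pics/t1.png

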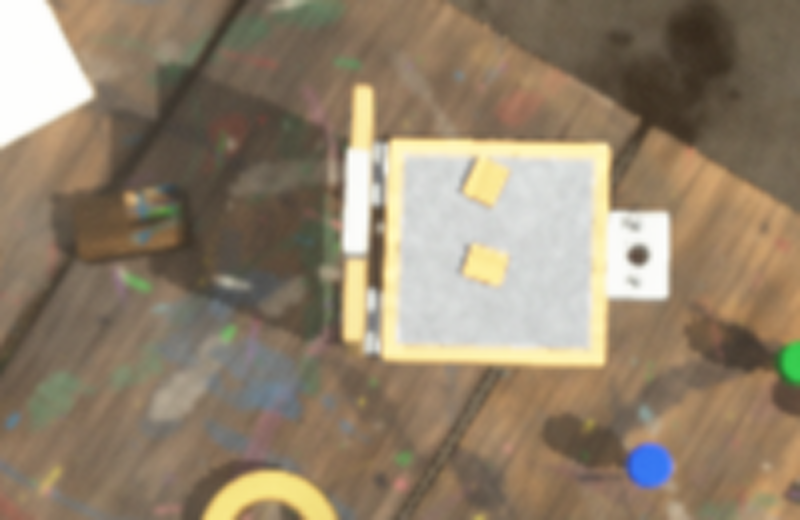

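View pics/pins.png

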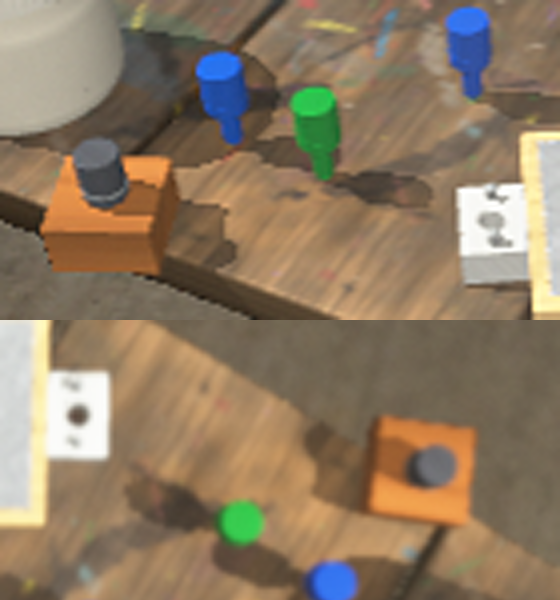

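```bash
python3 - <<'E'
from h import *
s=pickle.load(open("side0.pkl","rb"));t=pickle.load(open("top0.pkl","rb"))
f=lambda L,o,k=4:(np.array(L,float)+.5)/k-.5+np.array(o)
print("bed top",back(t,f([(387,138),(610,143),(606,365),(383,360)],(190,140)),.026)[:,:2].round(4))
print("bed side",back(s,f([(120,293),(357,281),(392,459),(134,472)],(270,120)),.026)[:,:2].round(4))
print("hole t",back(t,f([(638,256)],(190,140)),.024)," s",back(s,f([(95,383)],(270,120)),.026))
print("chips t",back(t,f([(486,181),(486,265)],(190,140)),.033)[:,:2].round(4),"s",back(s,f([(260,350),(275,418)],(270,120)),.033)[:,:2].round(4))
print("pin t",back(t,f([(435,466-320)],(330,180)),.07),"s",back(s,f([(98,153)],(170,160)),.07))
print("lid top inner corner s",back(s,f([(375,72)],(270,120)),.026+.16))
crop(t,195,175,250,215,12,"pics/t2.png");crop(s,410,190,465,230,12,"pics/s2.png")
E
```

```text
bed top [[0.5657 0.2184]
 [0.5618 0.0676]
 [0.412  0.0715]
 [0.4155 0.2197]]
bed side [[0.4132 0.0725]
 [0.4202 0.2225]
 [0.5703 0.215 ]
 [0.5626 0.0677]]
hole t [[0.48508296 0.04937636 0.024     ]]  s [[0.48984588 0.05091922 0.026     ]]
chips t [[0.5348 0.1511]
 [0.4782 0.1511]] s [[0.481  0.1516]
 [0.5372 0.1523]]
pin t [[ 0.44640323 -0.17669822  0.07      ]] s [[ 0.44757603 -0.1772966   0.07      ]]
lid top inner corner s [[0.41798561 0.22347759 0.186     ]]
```

View pics/t2.png

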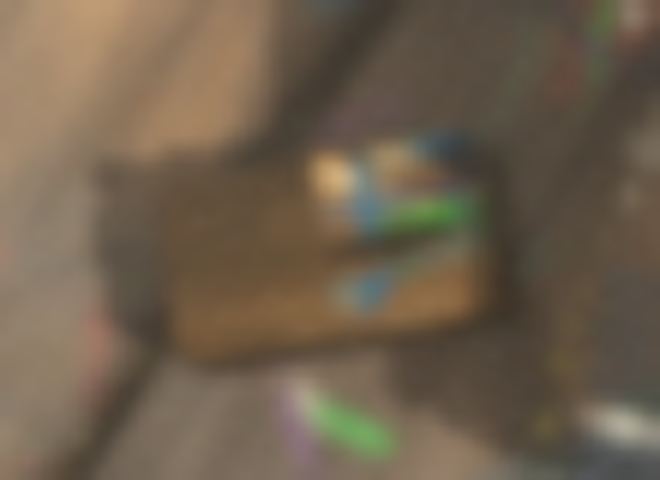

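View pics/s2.png

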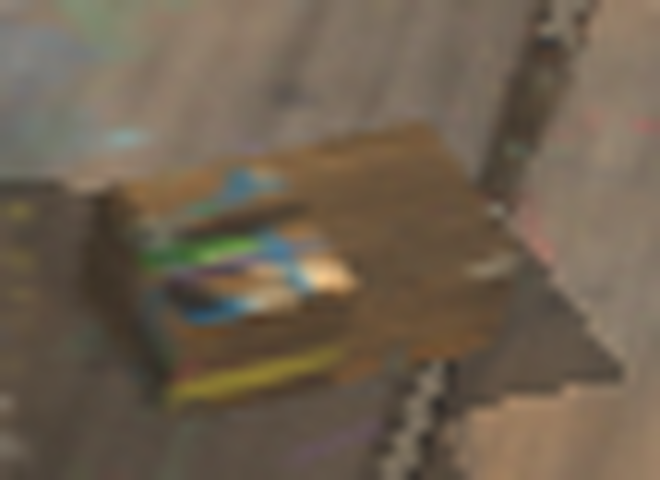

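```bash
python3 - <<'E'
from h import *
s=pickle.load(open("side0.pkl","rb"));t=pickle.load(open("top0.pkl","rb"))
f=lambda L,o,k=4:(np.array(L,float)+.5)/k-.5+np.array(o)
a=back(t,f([(165,160),(485,135),(490,320),(180,362)],(195,175),12),.03)[:,:2];print(a.round(4),a.mean(0))
b=back(s,f([(115,188),(425,122),(515,240),(165,385)],(410,190),12),.03)[:,:2];print(b.round(4),b.mean(0))
def draw(p,x,y,yaw,o,k,fn,W=55,H=40):
    im=cv2.resize(p["img"][o[1]:o[1]+H,o[0]:o[0]+W,::-1],None,fx=k,fy=k,interpolation=2).copy()
    c,sn=np.cos(yaw),np.sin(yaw)
    for z in(0,.03):
        P=[(x+c*i*.021-sn*j*.0375,y+sn*i*.021+c*j*.0375,z) for i,j in((1,1),(1,-1),(-1,-1),(-1,1))]
        q=((proj(p,P)-np.array(o)+.5)*k-.5).astype(int);cv2.polylines(im,[q],True,(0,0,255),1)
    cv2.imwrite(fn,im);return im
A=[]
for yaw in(-.10,):
    A.append(np.vstack([draw(t,.506,.389,yaw,(195,175),7,"pics/x.png"),draw(s,.506,.389,yaw,(410,190),7,"pics/x.png")]))
cv2.imwrite("pics/fit1.png",np.hstack(A))
E
```

```text
[[0.5281 0.429 ]
 [0.5335 0.3566]
 [0.4916 0.3544]
 [0.4823 0.4241]] [0.50884253 0.39102789]
[[0.496  0.3562]
 [0.4849 0.424 ]
 [0.5199 0.4308]
 [0.5502 0.3505]] [0.5127319  0.39038739]
```

View pics/fit1.png

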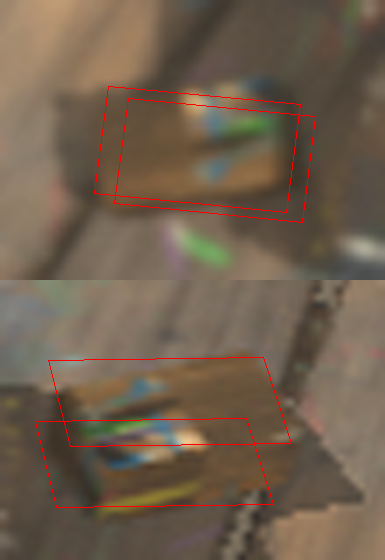

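```bash
python3 - <<'E'
from h import *
s=pickle.load(open("side0.pkl","rb"));t=pickle.load(open("top0.pkl","rb"))
def draw(p,x,y,yaw,o,k,W=55,H=40):
    im=cv2.resize(p["img"][o[1]:o[1]+H,o[0]:o[0]+W,::-1],None,fx=k,fy=k,interpolation=2).copy()
    c,sn=np.cos(yaw),np.sin(yaw)
    for z in(0,.03):
        P=[(x+c*i*.021-sn*j*.0375,y+sn*i*.021+c*j*.0375,z) for i,j in((1,1),(1,-1),(-1,-1),(-1,1))]
        q=((proj(p,P)-np.array(o)+.5)*k-.5).astype(int);cv2.polylines(im,[q],True,(0,0,255),1)
    return im
A=[]
for yaw,x in((.10,.508),(.14,.509)):
    A.append(np.vstack([draw(t,x,.391,yaw,(195,175),7),draw(s,x,.391,yaw,(410,190),7)]))
cv2.imwrite("pics/fit2.png",np.hstack(A))
E
```

```text
(no output)
```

View pics/fit2.png

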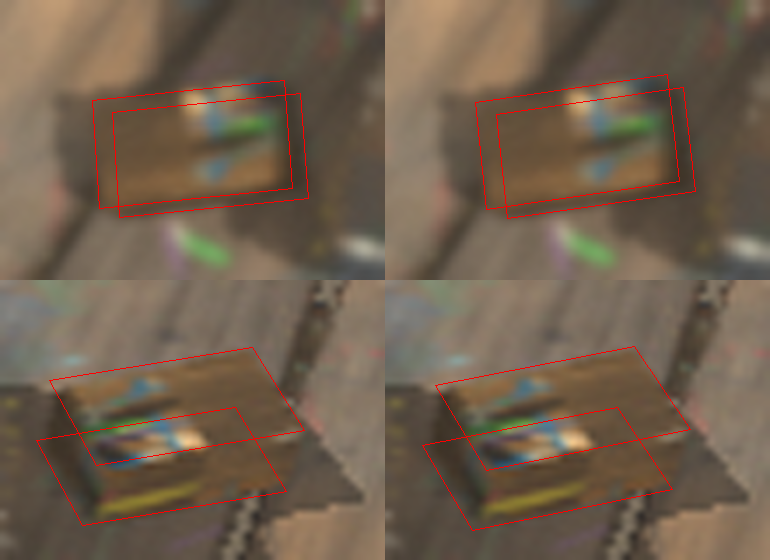

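```bash
cat >> h.py <<'E'
def rows(tgt,ang=None,s=None):
    """print tool-frame shift to reach world tgt, and turn deg so tool x (mod 180) at ang(rad)"""
    from scipy.spatial.transform import Rotation as R
    if s is None:
        from workcell import robot; s=robot.sense()
    o=s["orientation"];M=R.from_quat([o[1],o[2],o[3],o[0]]).as_matrix()
    a=np.arctan2(M[1,0],M[0,0])
    print("t",round(s["time_s"],2),"pos",s["position"].round(4),"z",M[:,2].round(3),"xang",round(a,4),"open",round(s["opening"],4),"F",s["wrist_force"].round(1),"q",s["q"].round(2))
    if tgt is not None: print("shift mm",((np.array(tgt)-s["position"])@M*1000).round(1))
    if ang is not None:
        d=-(np.degrees(ang-a)); print("turn",round((d+90)%180-90,2),"or",round(d%360,1))
E
python3 -c "
from h import *
yaw=.12;c=np.array([.508,.3905]);off=-.024
p=c+off*np.array([-np.sin(yaw),np.cos(yaw)]);print(p)
rows([*p,.012],yaw)"
```

```text
[0.51087309 0.36667259]
t 1.2 pos [0.1758 0.6258 0.216 ] z [ 0. -0. -1.] xang 1.297 open 0.0881 F [0.6 0.  0.1] q [-1.36  0.54 -0.    1.54  0.    1.07 -0.07]
shift mm [-158.9  392.7  204. ]
turn 67.44 or 67.4
```

{"name": "send_rows", "arguments": {"series": [[[0,0,0],6.74,100],[[0,0,0],6.74,100],[[0,0,0],6.74,100],[[0,0,0],6.74,100],[[0,0,0],6.74,100],[[0,0,0],6.74,100],[[0,0,0],6.74,100],[[0,0,0],6.74,100],[[0,0,0],6.74,100],[[0,0,0],6.74,100],[[0,0,0],0,100]]}}

```text
time_s: 2.12
position: [0.1756, 0.6259, 0.216]
orientation: [0.0, 0.998, 0.058, 0.0]
wrist_force: [-0.4, 0.7, 0.6]
opening: 0.0884
```

```bash
python3 -c "
from h import *
rows([.5108,.3667,.1],.12)"
```

```text
t 2.12 pos [0.1756 0.6259 0.216 ] z [ 0. -0. -1.] xang 0.1168 open 0.0884 F [-0.4  0.7  0.6] q [-1.55  0.55  0.26  1.55 -0.16  1.07 -1.13]
shift mm [302.7 296.5 116.1]
turn -0.18 or 359.8
```

{"name": "send_rows", "arguments": {"series": [[[0.025,0.0247,0],0,100],[[0.025,0.0247,0],0,100],[[0.025,0.0247,0],0,100],[[0.025,0.0247,0],0,100],[[0.025,0.0247,0],0,100],[[0.025,0.0247,0],0,100],[[0.025,0.0247,0.01],0,100],[[0.025,0.0247,0.02],0,100],[[0.025,0.0247,0.02],0,100],[[0.025,0.0247,0.02],0,100],[[0.025,0.0247,0.02],0,100],[[0.025,0.0247,0.026],0,100]]}}

```text
time_s: 3.12
position: [0.51, 0.3678, 0.1013]
orientation: [-0.001, 0.998, 0.062, 0.001]
wrist_force: [1.4, 1.2, -0.2]
opening: 0.088
```

```bash
python3 -c "
from h import *
from workcell import robot
for n in('top','side'):
    p=robot.capture(n); pickle.dump(p,open(n+'1.pkl','wb'))
    if n=='top': crop(p,170,150,290,240,5,'pics/t3.png')
    else: crop(p,380,110,500,240,4,'pics/s3.png')
rows([.5108,.3667,.012],.12)"
```

```text
t 3.22 pos [0.5114 0.3607 0.0977] z [-0.001 -0.007 -1.   ] xang 0.1156 open 0.088 F [ 0.7 -1.3 -0.2] q [-0.89  0.66  0.29  1.7  -0.23  0.83 -0.38]
shift mm [ 0.3 -6.6 85.7]
turn -0.25 or 359.7
```

View pics/s3.png

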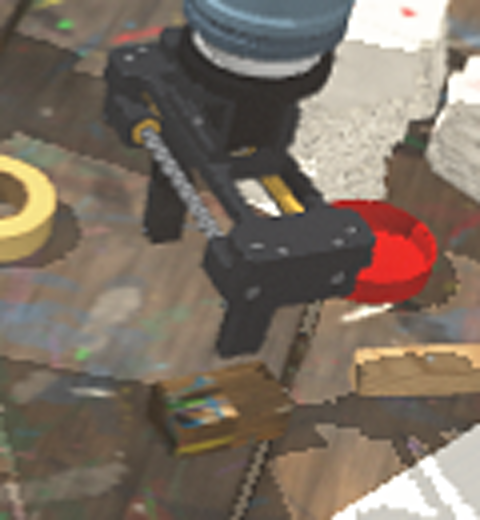

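View pics/t3.png

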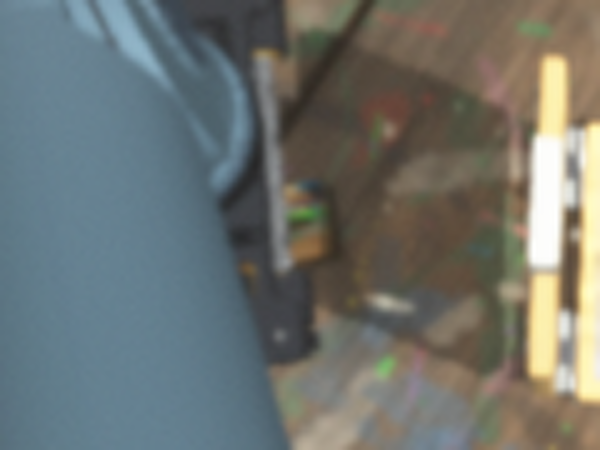

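{"name": "send_rows", "arguments": {"series": [[[0,0,0.02],0,100],[[0,0,0.02],0,100],[[0,0,0],0,100],[[0,0,0],0,100]]}}

```text
time_s: 3.55
position: [0.5069, 0.3688, 0.0609]
orientation: [0.0, 0.998, 0.062, -0.001]
wrist_force: [0.2, 0.3, 0.3]
opening: 0.0881
```

```bash
python3 -c "
from h import *
rows([.5108,.3667,.012],.12)"
```

```text
t 3.55 pos [0.5069 0.3688 0.0609] z [-0.002 -0.001 -1.   ] xang 0.1234 open 0.0881 F [0.2 0.3 0.3] q [-0.89  0.71  0.27  1.71 -0.25  0.76 -0.37]
shift mm [ 3.7  2.6 48.9]
turn 0.2 or 0.2
```

{"name": "send_rows", "arguments": {"series": [[[0.0035,0.0025,0.01],0,100],[[0,0,0.014],0,100],[[0,0,0.014],0,100],[[0,0,0.011],0,100],[[0,0,0],0,100],[[0,0,0],0,100],[[0,0,0],0,100]]}}

```text
time_s: 4.13
position: [0.5119, 0.3667, 0.0123]
orientation: [-0.0, 0.998, 0.06, 0.0]
wrist_force: [-0.2, 0.4, 0.6]
opening: 0.0883
```

```bash
python3 -c "
from h import *
rows([.5108,.3667,.012],.12)"
```

```text
t 4.13 pos [0.5119 0.3667 0.0123] z [ 0.  0. -1.] xang 0.1208 open 0.0883 F [-0.2  0.4  0.6] q [-0.86  0.78  0.24  1.71 -0.28  0.68 -0.35]
shift mm [-1.1 -0.1  0.3]
turn 0.04 or 0.0
```

Close on the block.

{"name": "send_rows", "arguments": {"series": [[[0,0,0],0,30],[[0,0,0],0,30],[[0,0,0],0,30],[[0,0,0],0,30],[[0,0,0],0,30],[[0,0,0],0,30],[[0,0,0],0,30],[[0,0,0],0,30]]}}

```text
time_s: 4.8
position: [0.5117, 0.3666, 0.0123]
orientation: [-0.0, 0.998, 0.06, 0.0]
wrist_force: [-0.2, -0.2, 0.5]
opening: 0.0368
```

{"name": "send_rows", "arguments": {"series": [[[0,0,-0.01],0,30],[[0,0,-0.02],0,30],[[0,0,-0.03],0,30],[[0,0,-0.03],0,30],[[0,0,0],0,30],[[0,0,0],0,30]]}}

```text
time_s: 5.3
position: [0.5131, 0.3675, 0.1048]
orientation: [-0.001, 0.998, 0.06, 0.002]
wrist_force: [-0.6, 0.1, -1.1]
opening: 0.0265
```

```bash
python3 -c "
from h import *
from workcell import robot
p=robot.capture('side'); pickle.dump(p,open('side2.pkl','wb'))
crop(p,380,110,500,240,4,'pics/s4.png')
rows(None)"
```

```text
t 5.35 pos [0.5119 0.3669 0.1031] z [ 0.001  0.001 -1.   ] xang 0.1208 open 0.0265 F [ 0.  -0.1 -0. ] q [-0.9   0.65  0.29  1.69 -0.24  0.83 -0.38]
```

View pics/s4.png

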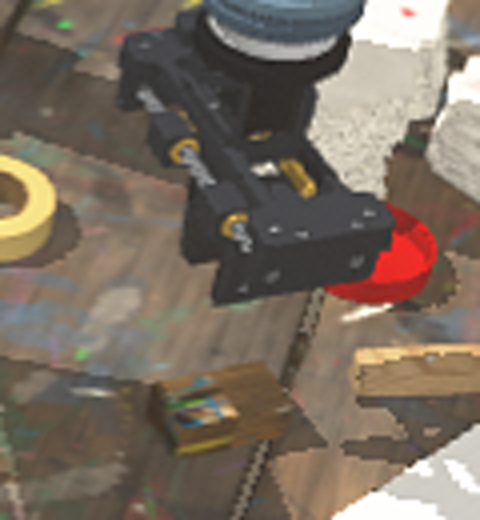

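```bash
python3 - <<'E'
from h import *
p=pickle.load(open('side1.pkl','rb'));o=np.array([380,110])
im=cv2.imread('pics/s3.png')
x=np.array([np.cos(.1156),np.sin(.1156),0]);T=np.array([.5114,.3607,.0977])
def dot(im,X,c):
    q=((proj(p,X)[0]-o+.5)*4-.5).astype(int);print(X,q);cv2.circle(im,tuple(int(v) for v in q),4,c,-1)
dot(im,T,(0,0,255));dot(im,T+.044*x,(0,255,0));dot(im,T-.044*x,(0,255,0))
dot(im,T+.0615*x,(255,0,0));dot(im,T-.0615*x,(255,0,0))
cv2.imwrite('pics/s5.png',im)
p=pickle.load(open('side2.pkl','rb'));im2=cv2.imread('pics/s4.png')
T=np.array([.5119,.3669,.1031]);dot(im2,T,(0,0,255));T[2]=.0123;dot(im2,T,(0,0,255));T[2]=.0;dot(im2,T,(0,0,255))
cv2.imwrite('pics/s5.png',np.hstack([im,im2])[:,:800])
E
```

```text
[0.5114 0.3607 0.0977] [191 316]
[0.55510633 0.36577508 0.0977    ] [223 368]
[0.46769367 0.35562492 0.0977    ] [161 267]
[0.57248953 0.36779358 0.0977    ] [237 390]
[0.45031047 0.35360642 0.0977    ] [150 248]
[0.5119 0.3669 0.1031] [204 309]
[0.5119 0.3669 0.0123] [178 419]
[0.5119 0.3669 0.    ] [174 433]
```

View pics/s5.png

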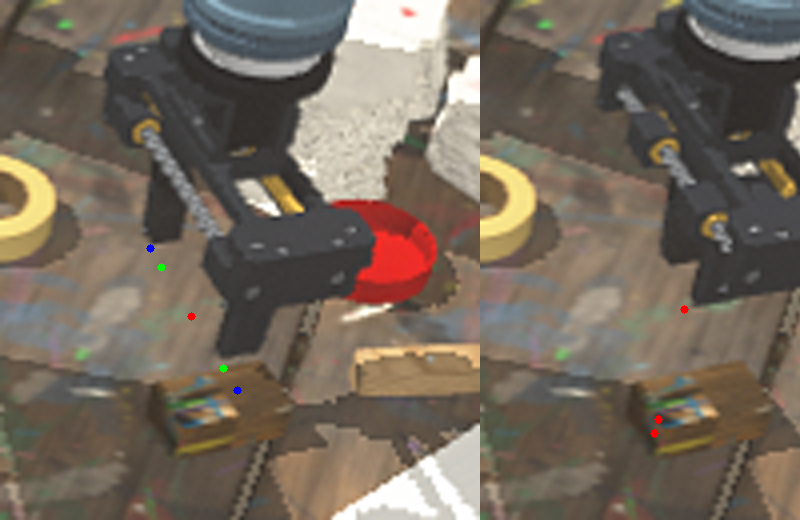

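{"name": "send_rows", "arguments": {"series": [[[0,0,0],0,100],[[0,0,0],0,100],[[0,0,0],0,100],[[0,0,0],0,100],[[0,0,0],0,100],[[0,0,0],0,100],[[0,0,0],0,100],[[0,0,0],0,100],[[0,0,0],0,100],[[0,0,0],0,100]]}}

```text
time_s: 6.18
position: [0.5118, 0.3666, 0.1023]
orientation: [-0.0, 0.998, 0.06, 0.0]
wrist_force: [-0.0, 0.3, -0.9]
opening: 0.0879
```

```bash
python3 - <<'E'
from h import *
from workcell import robot
s=robot.sense();print(robot.grasp_offset)
rows(None,s=s)
p=robot.capture('side');pickle.dump(p,open('side3.pkl','wb'))
o=np.array([400,120]);k=6
im=cv2.resize(p["img"][120:215,400:500,::-1],None,fx=k,fy=k,interpolation=2)
a=.1208;x=np.array([np.cos(a),np.sin(a),0]);y=np.array([-np.sin(a),np.cos(a),0]);T=s["position"]
for dz,c in((0,(0,0,255)),(.019,(0,255,0))):
  for sg in(1,-1):
    P=[T+sg*x*d+y*e+np.array([0,0,dz]) for d,e in((.044,-.009),(.044,.009),(.0615,.009),(.0615,-.009))]
    cv2.polylines(im,[((proj(p,P)-o+.5)*k-.5).astype(int)],True,c,1)
cv2.imwrite('pics/s6.png',im)
E
```

```text
0.0187
t 6.18 pos [0.5118 0.3666 0.1023] z [ 0.  0. -1.] xang 0.1207 open 0.0879 F [-0.   0.3 -0.9] q [-0.9   0.65  0.29  1.69 -0.24  0.83 -0.38]
```

View pics/s6.png

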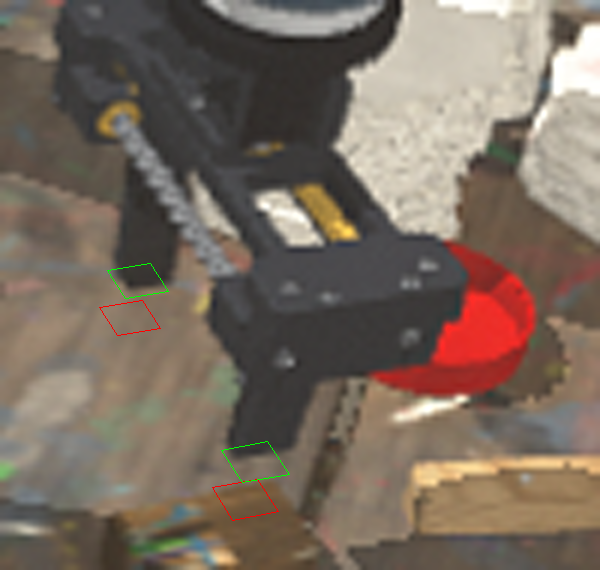

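{"name": "send_rows", "arguments": {"series": [[[0,0,0.03],0,100],[[0,0,0.03],0,100],[[0,0,0.03],0,100],[[0,0,0.008],0,100],[[0,0,0],0,100],[[0,0,0],0,100],[[0,0,0],0,100]]}}

```text
time_s: 6.82
position: [0.5131, 0.3674, 0.0061]
orientation: [-0.001, 0.998, 0.06, 0.001]
wrist_force: [0.5, -0.6, 0.1]
opening: 0.0884
```

{"name": "send_rows", "arguments": {"series": [[[0,0,0.003],0,100],[[0,0,0],0,100],[[0,0,0],0,100]]}}

```text
time_s: 7.07
position: [0.5121, 0.367, 0.0021]
orientation: [-0.0, 0.998, 0.06, 0.0]
wrist_force: [-0.3, -0.4, -0.2]
opening: 0.088
```

```bash
python3 - <<'E'
from h import *
from workcell import robot
s=robot.sense()
rows(None,s=s)
p=robot.capture('side');pickle.dump(p,open('side3.pkl','wb'))
o=np.array([400,140]);k=6
im=cv2.resize(p["img"][140:235,400:500,::-1],None,fx=k,fy=k,interpolation=2)
a=.1208;x=np.array([np.cos(a),np.sin(a),0]);y=np.array([-np.sin(a),np.cos(a),0]);T=s["position"]
for dz,c in((0,(0,0,255)),(.019,(0,255,0))):
  for sg in(1,-1):
    P=[T+sg*x*d+y*e+np.array([0,0,dz]) for d,e in((.044,-.009),(.044,.009),(.0615,.009),(.0615,-.009))]
    cv2.polylines(im,[((proj(p,P)-o+.5)*k-.5).astype(int)],True,c,1)
cv2.imwrite('pics/s7.png',im)
E
```

```text
t 7.07 pos [0.5121 0.367  0.0021] z [ 0.001  0.001 -1.   ] xang 0.1208 open 0.088 F [-0.3 -0.4 -0.2] q [-0.86  0.8   0.24  1.71 -0.28  0.66 -0.35]
```

View pics/s7.png

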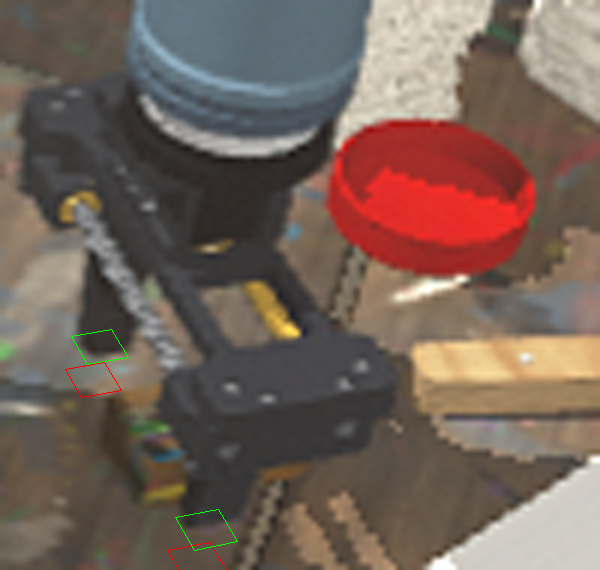

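{"name": "send_rows", "arguments": {"series": [[[0,0,0.005],0,100],[[0,0,0.005],0,100],[[0,0,0],0,100],[[0,0,0],0,100]]}}

```text
time_s: 7.45
position: [0.5113, 0.3663, -0.0094]
orientation: [0.0, 0.998, 0.06, -0.0]
wrist_force: [-0.1, -0.0, 0.2]
opening: 0.0883
```

{"name": "send_rows", "arguments": {"series": [[[0,0,0],0,30],[[0,0,0],0,30],[[0,0,0],0,30],[[0,0,0],0,30],[[0,0,0],0,30],[[0,0,0],0,30],[[0,0,0],0,30],[[0,0,0],0,30],[[0,0,0],0,30],[[0,0,0],0,30]]}}

```text
time_s: 8.28
position: [0.5118, 0.3666, -0.0087]
orientation: [-0.0, 0.998, 0.06, 0.0]
wrist_force: [0.3, -0.6, 0.4]
opening: 0.0417
```

{"name": "send_rows", "arguments": {"series": [[[0,0,-0.01],0,30],[[0,0,-0.02],0,30],[[0,0,-0.03],0,30],[[0,0,-0.03],0,30],[[0,0,-0.03],0,30],[[0,0,-0.03],0,30],[[0,0,-0.03],0,30],[[0,0,-0.03],0,30],[[0,0,-0.03],0,30],[[0,0,-0.03],0,30],[[0,0,-0.01],0,30],[[0,0,0],0,30]]}}

```text
time_s: 9.28
position: [0.513, 0.3674, 0.2746]
orientation: [-0.002, 0.998, 0.06, 0.002]
wrist_force: [0.5, 0.1, -1.0]
opening: 0.0416
```

```bash
python3 - <<'E'
from h import *
from workcell import robot
rows([.62,.118,.27],-.03)
p=robot.capture('side');pickle.dump(p,open('side4.pkl','wb'))
crop(p,380,60,520,200,4,'pics/s8.png')
E
```

```text
t 9.28 pos [0.513  0.3674 0.2746] z [ 0.004  0.004 -1.   ] xang 0.1205 open 0.0416 F [ 0.5  0.1 -1. ] q [-0.94  0.46  0.35  1.55 -0.17  1.15 -0.43]
shift mm [ 76.2 260.4   4.1]
turn 8.63 or 8.6
```

View pics/s8.png

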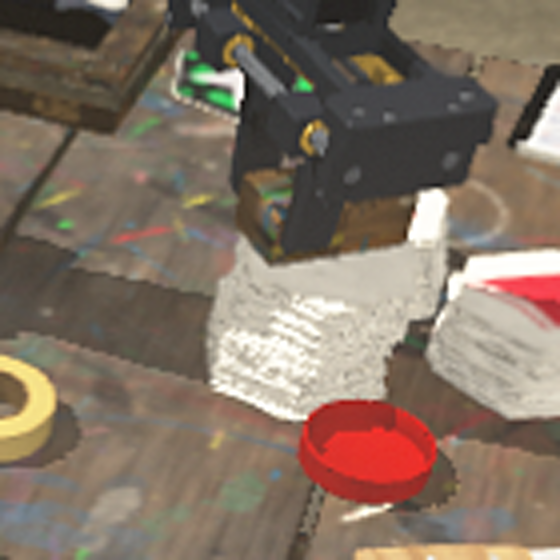

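{"name": "send_rows", "arguments": {"series": [[[0,0,0],4.3,30],[[0,0,0],4.3,30],[[0,0,0],0,30],[[0,0,0],0,30]]}}

```text
time_s: 9.67
position: [0.5107, 0.366, 0.2692]
orientation: [0.001, 1.0, -0.014, -0.001]
wrist_force: [0.1, -0.4, -1.1]
opening: 0.0415
```

```bash
python3 - <<'E'
from h import *
rows([.60,.118,.27],-.03)
E
```

```text
t 9.67 pos [0.5107 0.366  0.2692] z [-0.002 -0.002 -1.   ] xang -0.0272 open 0.0415 F [ 0.1 -0.4 -1.1] q [-0.96  0.47  0.38  1.56 -0.18  1.15 -0.57]
shift mm [ 96.  245.5  -0.4]
turn 0.16 or 0.2
```

{"name": "send_rows", "arguments": {"series": [[[0.0096,0.0245,0],0,30],[[0.0096,0.0245,0],0,30],[[0.0096,0.0245,0],0,30],[[0.0096,0.0245,0],0,30],[[0.0096,0.0245,0],0,30],[[0.0096,0.0245,0],0,30],[[0.0096,0.0245,0],0,30],[[0.0096,0.0245,0],0,30],[[0.0096,0.0245,0],0,30],[[0.0096,0.0245,0],0,30],[[0,0,0],0,30],[[0,0,0],0,30]]}}

```text
time_s: 10.67
position: [0.6004, 0.1168, 0.2704]
orientation: [0.001, 1.0, -0.016, -0.001]
wrist_force: [0.3, 0.4, -1.3]
opening: 0.0415
```

{"name": "send_rows", "arguments": {"series": [[[0,0,0.02],0,30],[[0,0,0.03],0,30],[[0,0,0.03],0,30],[[0,0,0.03],0,30],[[0,0,0.03],0,30],[[0,0,0.03],0,30],[[0,0,0.02],0,30],[[0,0,0],0,30],[[0,0,0],0,30],[[0,0,0],0,30]]}}

```text
time_s: 11.5
position: [0.6012, 0.1198, 0.0824]
orientation: [-0.0, 1.0, -0.014, 0.001]
wrist_force: [0.2, 0.5, 0.2]
opening: 0.0416
```

```bash
python3 - <<'E'
from h import *
from workcell import robot
rows([.60,.118,.0195],-.03)
p=robot.capture('side');pickle.dump(p,open('side5.pkl','wb'))
crop(p,260,90,400,240,4,'pics/s9.png')
p=robot.capture('top');pickle.dump(p,open('top5.pkl','wb'))
crop(p,230,120,380,250,4,'pics/t9.png')
E
```

```text
t 11.5 pos [0.6012 0.1198 0.0824] z [ 0.001  0.001 -1.   ] xang -0.028 open 0.0416 F [0.2 0.5 0.2] q [-0.53  0.67  0.36  1.75 -0.32  0.78 -0.04]
shift mm [-1.2  1.9 62.9]
turn 0.12 or 0.1
```

View pics/s9.png

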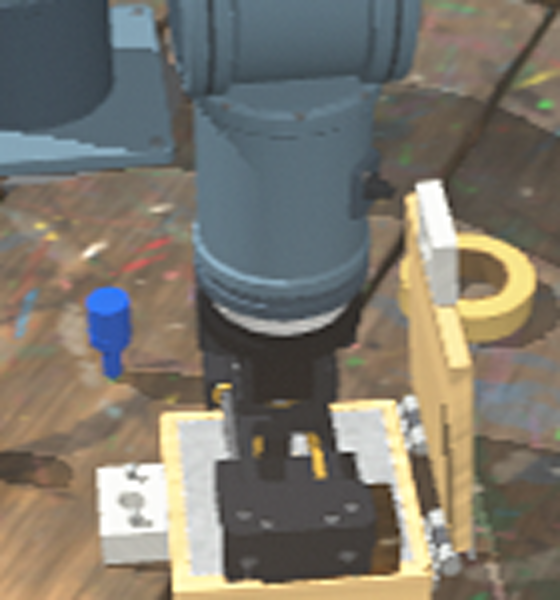

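View pics/t9.png

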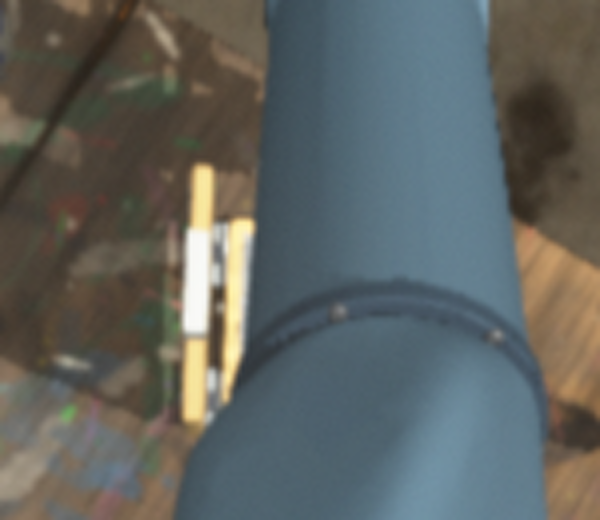

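{"name": "send_rows", "arguments": {"series": [[[-0.0005,0.0015,0.02],0,30],[[0,0,0.02],0,30],[[0,0,0.018],0,30],[[0,0,0.005],0,30],[[0,0,0],0,30],[[0,0,0],0,30],[[0,0,0],0,30]]}}

```text
time_s: 12.18
position: [0.6012, 0.1176, 0.0199]
orientation: [-0.0, 1.0, -0.015, 0.001]
wrist_force: [0.1, 0.7, -0.6]
opening: 0.0418
```

```bash
python3 - <<'E'
from h import *
from workcell import robot
rows([.385,.1245,.0195],-.03)
p=robot.capture('side');pickle.dump(p,open('side6.pkl','wb'))
crop(p,270,150,400,280,5,'pics/s10.png')
E
```

```text
t 12.18 pos [0.6012 0.1176 0.0199] z [ 0.003  0.001 -1.   ] xang -0.0294 open 0.0418 F [ 0.1  0.7 -0.6] q [-0.49  0.76  0.32  1.77 -0.36  0.67 -0.01]
shift mm [-2.163e+02 -5.000e-01 -2.000e-01]
turn 0.03 or 0.0
```

View pics/s10.png

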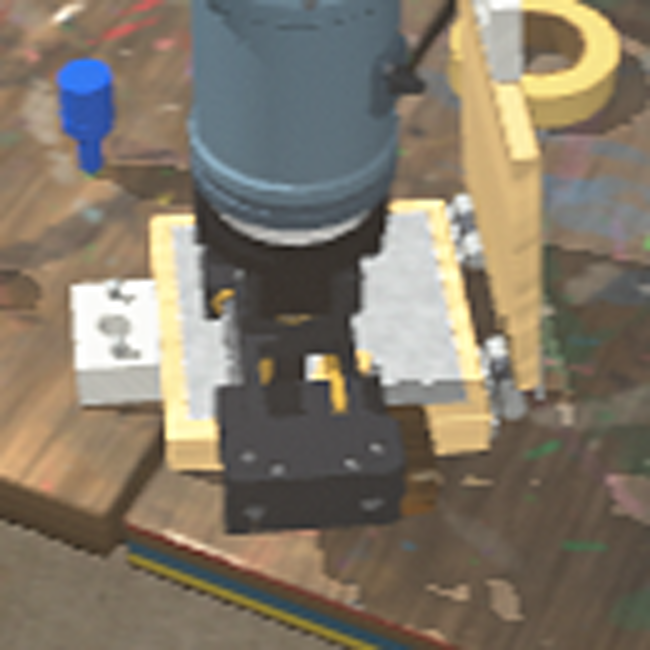

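{"name": "send_rows", "arguments": {"series": [[[-0.006,0,0],0,30],[[-0.01,0,0],0,30],[[-0.01,0,0],0,30],[[-0.01,0,0],0,30],[[-0.01,0,0],0,30],[[-0.01,0,0],0,30],[[-0.01,0,0],0,30],[[-0.01,0,0],0,30],[[-0.01,0,0],0,30],[[0,0,0],0,30]]}}

```text
time_s: 13.07
position: [0.5115, 0.1201, 0.0183]
orientation: [-0.0, 1.0, -0.014, -0.001]
wrist_force: [0.6, -1.0, -0.1]
opening: 0.0417
```

```bash
python3 - <<'E'
from h import *
from workcell import robot
rows([.405,.1245,.0195],-.03)
p=robot.capture('side');pickle.dump(p,open('side6.pkl','wb'))
crop(p,270,130,400,260,5,'pics/s11.png')
E
```

```text
t 13.07 pos [0.5115 0.1201 0.0183] z [-0.002  0.    -1.   ] xang -0.0289 open 0.0417 F [ 0.6 -1.  -0.1] q [-0.55  0.66  0.31  1.99 -0.37  0.55 -0.02]
shift mm [-106.6   -1.3   -1. ]
turn 0.06 or 0.1
```

View pics/s11.png

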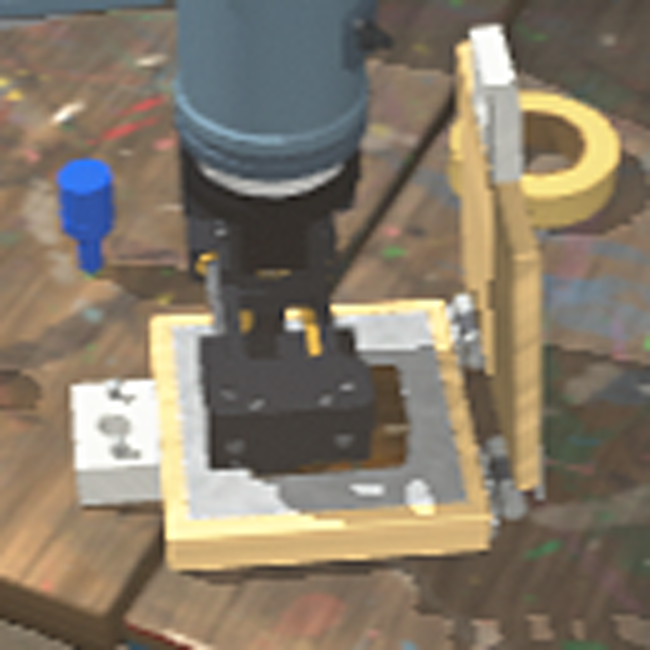

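{"name": "send_rows", "arguments": {"series": [[[-0.008,0,-0.0005],0,30],[[-0.01,0,0],0,30],[[-0.01,0,0],0,30],[[-0.01,0,0],0,30],[[-0.01,0,0],0,30],[[-0.01,0,0],0,30],[[-0.01,0,0],0,30],[[-0.01,0,0],0,30],[[-0.01,0,0],0,30],[[-0.01,0,0],0,30],[[-0.008,0,0],0,30],[[0,0,0],0,30]]}}

```text
time_s: 14.12
position: [0.4057, 0.123, 0.0186]
orientation: [0.0, 1.0, -0.014, -0.001]
wrist_force: [0.7, -0.5, -1.2]
opening: 0.0417
```

```bash
python3 - <<'E'
from h import *
from workcell import robot
rows([.395,.1245,.0195],-.03)
p=robot.capture('side');pickle.dump(p,open('side6.pkl','wb'))
crop(p,270,110,400,260,4,'pics/s12.png')
E
```

```text
t 14.12 pos [0.4057 0.123  0.0186] z [-0.002 -0.    -1.   ] xang -0.0287 open 0.0417 F [ 0.7 -0.5 -1.2] q [-0.63  0.55  0.28  2.24 -0.39  0.4  -0.06]
shift mm [-10.7  -1.2  -0.9]
turn 0.07 or 0.1
```

View pics/s12.png

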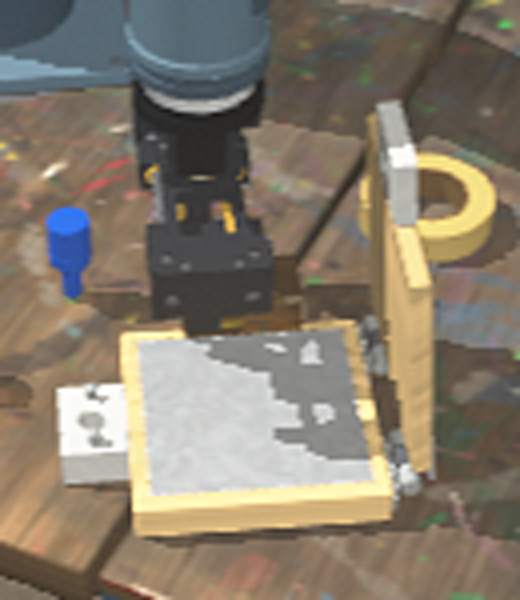

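{"name": "send_rows", "arguments": {"series": [[[0,0,-0.01],0,30],[[0,0,-0.025],0,30],[[0,0,-0.03],0,30],[[0,0,-0.03],0,30],[[0,0,-0.03],0,30],[[0,0,-0.03],0,30],[[0,0,-0.03],0,30],[[0,0,-0.03],0,30],[[0,0,-0.03],0,30],[[0,0,-0.01],0,30],[[0,0,0],0,30]]}}

```text
time_s: 15.08
position: [0.4102, 0.1235, 0.2771]
orientation: [-0.002, 1.0, -0.015, 0.003]
wrist_force: [0.2, -0.6, -1.6]
opening: 0.0417
```

```bash
python3 - <<'E'
from h import *
from workcell import robot
rows([.50,.39,.275],-.03)
p=robot.capture('top');pickle.dump(p,open('top6.pkl','wb'))
crop(p,190,140,390,280,4,'pics/t12.png')
E
```

```text
t 15.08 pos [0.4102 0.1235 0.2771] z [ 0.006  0.004 -1.   ] xang -0.0304 open 0.0417 F [ 0.2 -0.6 -1.6] q [-0.89  0.06  0.52  2.04 -0.04  1.04 -0.38]
shift mm [  81.7 -269.1    3.6]
turn -0.02 or 360.0
```

View pics/t12.png

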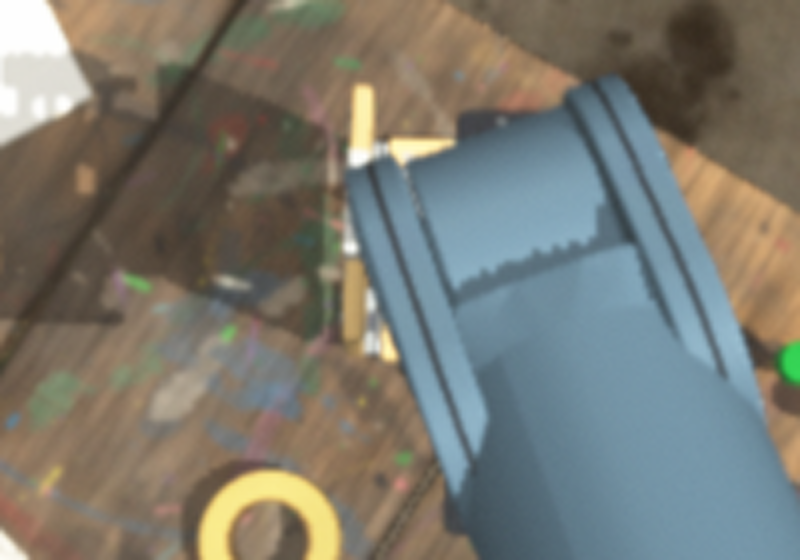

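{"name": "send_rows", "arguments": {"series": [[[0.0075,-0.0245,0],0,30],[[0.0075,-0.0245,0],0,30],[[0.0075,-0.0245,0],0,30],[[0.0075,-0.0245,0],0,30],[[0.0075,-0.0245,0],0,30],[[0.0075,-0.0245,0],0,30],[[0.0075,-0.0245,0],0,30],[[0.0075,-0.0245,0],0,30],[[0.0075,-0.0245,0],0,30],[[0.0075,-0.0245,0],0,30],[[0.0075,-0.0245,0],0,30],[[0,0,0],0,30]]}}

```text
time_s: 16.13
position: [0.4975, 0.3946, 0.271]
orientation: [0.0, 1.0, -0.012, -0.001]
wrist_force: [-1.1, 0.6, -1.2]
opening: 0.0417
```

{"name": "send_rows", "arguments": {"series": [[[0,0,0],0,30],[[0,0,0.02],0,30],[[0,0,0.03],0,30],[[0,0,0.03],0,30],[[0,0,0.03],0,30],[[0,0,0.03],0,30],[[0,0,0.03],0,30],[[0,0,0.03],0,30],[[0,0,0.03],0,30],[[0,0,0],0,30],[[0,0,0],0,30]]}}

```text
time_s: 17.05
position: [0.4974, 0.3876, 0.0426]
orientation: [0.002, 1.0, -0.015, -0.001]
wrist_force: [-0.5, 0.1, -1.6]
opening: 0.0418
```

```bash
python3 - <<'E'
from h import *
from workcell import robot
rows([.50,.39,-.0075],-.03)
p=robot.capture('side');pickle.dump(p,open('side7.pkl','wb'))
crop(p,280,90,480,240,4,'pics/s13.png')
E
```

```text
t 17.05 pos [0.4974 0.3876 0.0426] z [-0.003 -0.004 -1.   ] xang -0.0308 open 0.0418 F [-0.5  0.1 -1.6] q [-0.95  0.75  0.32  1.71 -0.32  0.74 -0.51]
shift mm [ 2.6 -2.7 50. ]
turn -0.04 or 360.0
```

View pics/s13.png

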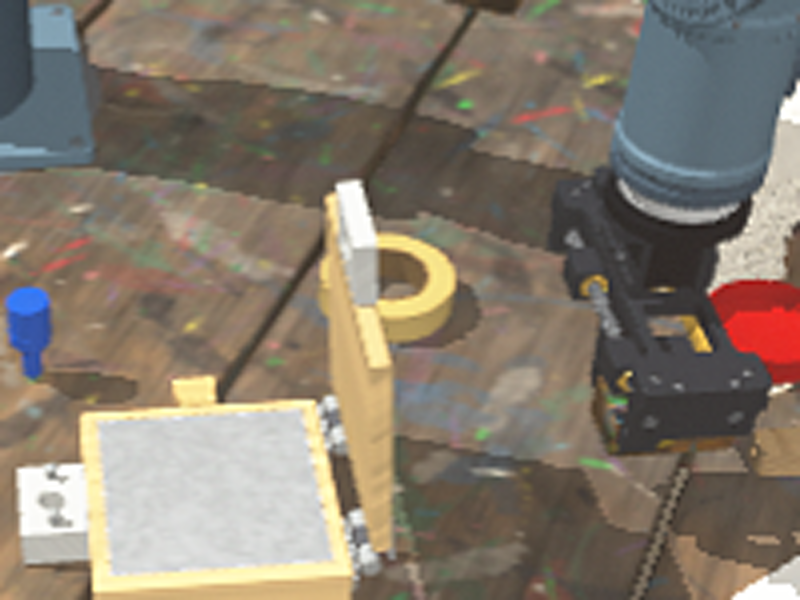

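{"name": "send_rows", "arguments": {"series": [[[0,0,0.015],0,30],[[0,0,0.015],0,30],[[0,0,0.012],0,30],[[0,0,0.006],0,30],[[0,0,0.0025],0,30],[[0,0,0],0,30],[[0,0,0],0,30],[[0,0,0],0,30]]}}

```text
time_s: 17.77
position: [0.4989, 0.3903, -0.0062]
orientation: [-0.0, 1.0, -0.015, 0.0]
wrist_force: [-0.5, 0.1, -1.2]
opening: 0.0416
```

```bash
python3 - <<'E'
from h import *
rows([.50,.39,-.0085],-.03)
E
```

```text
t 17.77 pos [ 0.4989  0.3903 -0.0062] z [ 0.001  0.001 -1.   ] xang -0.0295 open 0.0416 F [-0.5  0.1 -1.2] q [-0.93  0.82  0.29  1.71 -0.34  0.66 -0.49]
shift mm [1.1 0.2 2.3]
turn 0.03 or 0.0
```

Lower the last 2 mm, release, and lift.

{"name": "send_rows", "arguments": {"series": [[[0,0,0.002],0,30],[[0,0,0],0,30],[[0,0,0],0,75],[[0,0,0],0,75],[[0,0,0],0,75],[[0,0,0],0,75],[[0,0,0],0,75],[[0,0,0],0,75],[[0,0,-0.02],0,75],[[0,0,-0.03],0,75],[[0,0,-0.03],0,75],[[0,0,-0.03],0,0]]}}

```text
time_s: 18.77
position: [0.4982, 0.3897, 0.1023]
orientation: [0.0, 1.0, -0.015, -0.0]
wrist_force: [-0.2, -0.2, 0.8]
opening: 0.0613
```

{"name": "send_rows", "arguments": {"series": [[[0,0,-0.03],0,0],[[0,0,-0.03],0,0],[[0,0,0],0,0],[[0,0,0],0,0]]}}

```text
time_s: 19.1
position: [0.4994, 0.3908, 0.1632]
orientation: [-0.001, 1.0, -0.015, 0.001]
wrist_force: [0.1, -1.1, -1.1]
opening: 0.0346
```

```bash
python3 - <<'E'
from h import *
from workcell import robot
rows([.49,.30,.17],-.03)
p=robot.capture('side');pickle.dump(p,open('side8.pkl','wb'))
a=p['img'][90:240,280:480]
p=robot.capture('top');pickle.dump(p,open('top8.pkl','wb'))
b=p['img'][140:290,190:390]
cv2.imwrite('pics/st.png',cv2.resize(np.hstack([a,b])[:,:,::-1],None,fx=2,fy=2,interpolation=2))
crop(p,250,150,370,250,6,'pics/t13.png')
E
```

```text
t 19.1 pos [0.4994 0.3908 0.1632] z [ 0.003  0.003 -1.   ] xang -0.0295 open 0.0346 F [ 0.1 -1.1 -1.1] q [-1.    0.59  0.38  1.65 -0.26  0.95 -0.56]
shift mm [-6.7 91.  -7.1]
turn 0.03 or 0.0
```

View pics/st.png

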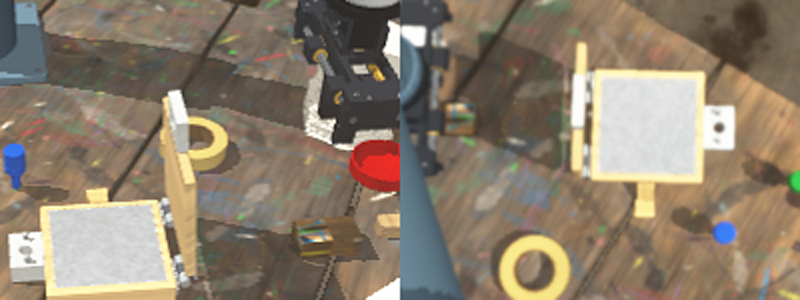

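View pics/t13.png

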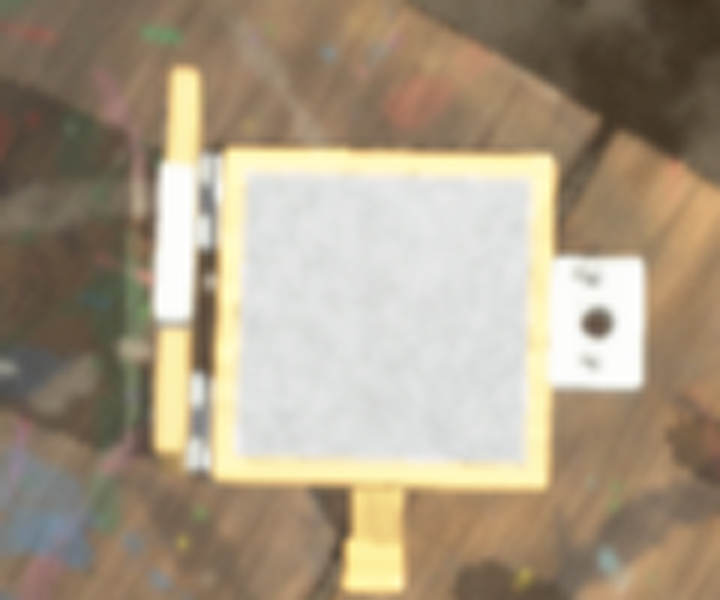

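```bash
python3 - <<'E'
from h import *
s=pickle.load(open('side8.pkl','rb'));t=pickle.load(open('top8.pkl','rb'))
crop(s,310,165,350,205,12,'pics/s14.png')
f=lambda L,o,k:(np.array(L,float)+.5)/k-.5+np.array(o)
print(back(t,f([(345,537),(405,540),(403,591),(344,590)],(250,150),6),.007).round(4))
print(back(t,f([(352,487),(405,487),(403,540),(350,537)],(250,150),6),.01).round(4))
E
```

```text
[[0.3911 0.1626 0.007 ]
 [0.3897 0.1356 0.007 ]
 [0.3669 0.1365 0.007 ]
 [0.3674 0.163  0.007 ]]
[[0.4134 0.1594 0.01  ]
 [0.4134 0.1356 0.01  ]
 [0.3896 0.1365 0.01  ]
 [0.391  0.1602 0.01  ]]
```

View pics/s14.png

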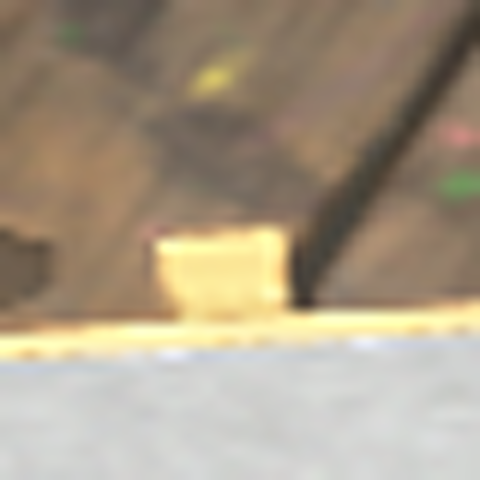

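```bash
python3 - <<'E'
from h import *
t=pickle.load(open('top8.pkl','rb'))
f=lambda L,o,k:(np.array(L,float)+.5)/k-.5+np.array(o)
print(back(t,f([(193,240),(157,240)],(250,150),6),.226).round(4))
print(back(t,f([(202,110),(168,110),(187,400),(155,400)],(250,150),6),.186).round(4))
print(back(t,f([(223,148),(555,154),(548,488),(213,478)],(250,150),6),.026).round(4), back(t,f([(597,323)],(250,150),6),.024))
rows(None)
E
```

```text
[[0.4914 0.2109 0.226 ]
 [0.4914 0.2241 0.226 ]]
[[0.5487 0.2119 0.186 ]
 [0.5487 0.225  0.186 ]
 [0.4361 0.2165 0.186 ]
 [0.4362 0.2287 0.186 ]]
[[0.5654 0.2174 0.026 ]
 [0.5622 0.0677 0.026 ]
 [0.4118 0.0721 0.026 ]
 [0.4165 0.2205 0.026 ]] [[0.48564646 0.049482   0.024     ]]
t 19.2 pos [0.4977 0.3897 0.1604] z [-0.001 -0.001 -1.   ] xang -0.0292 open 0.0272 F [ 0.6 -0.6 -0.1] q [-1.    0.59  0.38  1.65 -0.26  0.95 -0.56]
```

```bash
python3 - <<'E'
from h import *
yh=.2295;r=.16;off=.019
th=np.r_[1.55,1.478,np.linspace(1.40,.04,22)]
y=yh-r*np.cos(th)+.012*np.sin(th)+.009;z=.026+r*np.sin(th)+.012*np.cos(th)-off
print(y.round(4),z.round(4))
print(np.c_[th[1:],-np.diff(y)*1000,-np.diff(z)*1000].round(1))
rows([.4915,y[0]+.004,z[0]],-.03)
E
```

```text
[0.2472 0.2356 0.2231 0.2128 0.2026 0.1926 0.1827 0.1731 0.1638 0.1547
 0.1461 0.1378 0.1299 0.1225 0.1155 0.1091 0.1033 0.098  0.0932 0.0891
 0.0857 0.0828 0.0806 0.0791] [0.1672 0.1674 0.1667 0.1654 0.1634 0.1607 0.1574 0.1535 0.149  0.1438
 0.1381 0.1319 0.1251 0.1178 0.1101 0.1019 0.0933 0.0844 0.0751 0.0656
 0.0558 0.0458 0.0357 0.0254]
[[ 1.5 11.5 -0.2]
 [ 1.4 12.5  0.7]
 [ 1.3 10.3  1.3]
 [ 1.3 10.2  2. ]
 [ 1.2 10.   2.6]
 [ 1.1  9.9  3.3]
 [ 1.1  9.6  3.9]
 [ 1.   9.3  4.5]
 [ 0.9  9.   5.1]
 [ 0.9  8.7  5.7]
 [ 0.8  8.3  6.3]
 [ 0.8  7.9  6.8]
 [ 0.7  7.4  7.3]
 [ 0.6  6.9  7.7]
 [ 0.6  6.4  8.2]
 [ 0.5  5.9  8.6]
 [ 0.4  5.3  8.9]
 [ 0.4  4.7  9.3]
 [ 0.3  4.1  9.5]
 [ 0.2  3.5  9.8]
 [ 0.2  2.8 10. ]
 [ 0.1  2.2 10.2]
 [ 0.   1.5 10.3]]
t 19.2 pos [0.4977 0.3897 0.1604] z [-0.001 -0.001 -1.   ] xang -0.0292 open 0.0272 F [ 0.6 -0.6 -0.1] q [-1.    0.59  0.38  1.65 -0.26  0.95 -0.56]
shift mm [ -2.2 138.7  -6.7]
turn 0.05 or 0.0
```

{"name": "send_rows", "arguments": {"series": [[[0,0.02,-0.003],0,0],[[-0.002,0.025,-0.003],0,0],[[0,0.025,0],0,0],[[0,0.025,0],0,0],[[0,0.025,0],0,0],[[0,0.018,0],0,0],[[0,0,0],0,0],[[0,0,0],0,0]]}}

```text
time_s: 19.87
position: [0.4918, 0.2513, 0.1662]
orientation: [0.001, 1.0, -0.016, -0.001]
wrist_force: [-0.3, 0.8, -0.8]
opening: 0.0004
```

```bash
python3 - <<'E'
from h import *
from workcell import robot
rows([.4915,.2472,.1672],-.03)
p=robot.capture('side');crop(p,290,90,410,230,4,'pics/s15.png')
E
```

```text
t 19.87 pos [0.4918 0.2513 0.1662] z [-0.002 -0.001 -1.   ] xang -0.0311 open 0.0004 F [-0.3  0.8 -0.8] q [-0.87  0.46  0.41  1.86 -0.23  0.87 -0.38]
shift mm [-0.1  4.1 -1. ]
turn -0.07 or 359.9
```

View pics/s15.png

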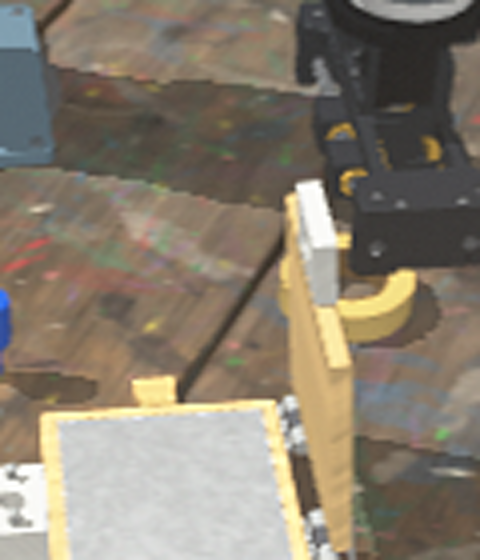

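{"name": "send_rows", "arguments": {"series": [[[0,0.009,-0.001],0,0],[[0,0.0115,0],0,0],[[0,0.012,0.0005],0,0],[[0,0.0103,0.0013],0,0],[[0,0.0102,0.002],0,0],[[0,0.01,0.0026],0,0],[[0,0.0099,0.0033],0,0],[[0,0.0096,0.0039],0,0],[[0,0.0093,0.0045],0,0],[[0,0.009,0.0051],0,0],[[0,0.0087,0.0057],0,0],[[0,0,0],0,0]]}}

```text
time_s: 20.92
position: [0.4885, 0.1399, 0.1382]
orientation: [0.001, 1.0, -0.016, -0.001]
wrist_force: [-0.1, 0.4, -0.3]
opening: 0.0005
```

```bash
python3 - <<'E'
from h import *
from workcell import robot
rows([.487,.1461,.1381],-.03)
p=robot.capture('side');crop(p,270,90,410,230,4,'pics/s16.png')
E
```

```text
t 20.92 pos [0.4885 0.1399 0.1382] z [-0.002 -0.002 -1.   ] xang -0.0319 open 0.0005 F [-0.1  0.4 -0.3] q [-0.7   0.43  0.42  1.99 -0.24  0.77 -0.17]
shift mm [-1.7 -6.2  0.1]
turn -0.11 or 359.9
```

View pics/s16.png

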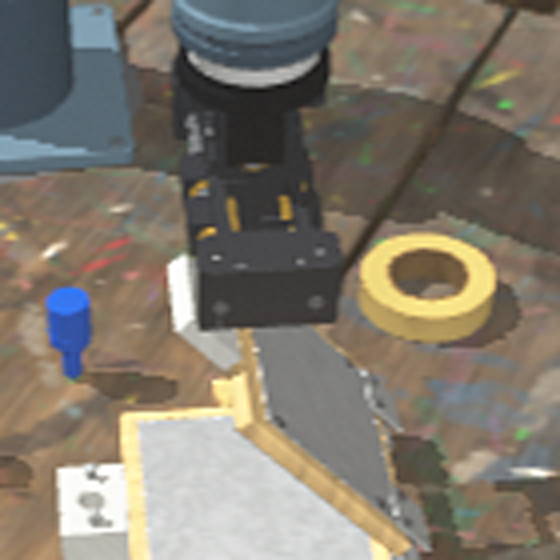

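{"name": "send_rows", "arguments": {"series": [[[0,0.002,0.0063],0,0],[[0,0.0079,0.0068],0,0],[[0,0.0074,0.0073],0,0],[[0,0.0069,0.0077],0,0],[[0,0.0064,0.0082],0,0],[[0,0.0059,0.0086],0,0],[[0,0.0053,0.0089],0,0],[[0,0.0047,0.0093],0,0],[[0,0.0041,0.0095],0,0],[[0,0.0035,0.0098],0,0],[[0,0.0028,0.01],0,0],[[0,0,0],0,0]]}}

```text
time_s: 21.97
position: [0.486, 0.0848, 0.0449]
orientation: [0.001, 1.0, -0.015, -0.002]
wrist_force: [0.1, 0.1, -0.0]
opening: 0.0002
```

```bash
python3 - <<'E'
from h import *
from workcell import robot
rows([.485,.0806,.0357],-.03)
p=robot.capture('side');crop(p,270,120,410,250,4,'pics/s17.png')
E
```

```text
t 21.97 pos [0.486  0.0848 0.0449] z [-0.003 -0.001 -1.   ] xang -0.0301 open 0.0002 F [ 0.1  0.1 -0. ] q [-0.53  0.57  0.33  2.07 -0.34  0.55  0.02]
shift mm [-0.8  4.2  9.2]
turn -0.01 or 360.0
```

View pics/s17.png

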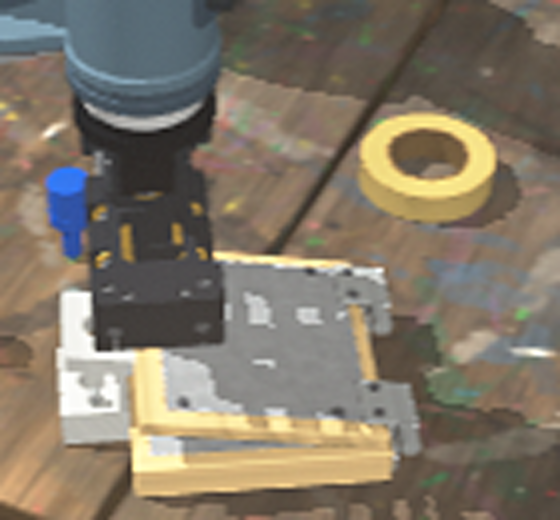

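Continue down, watching force.

{"name": "send_rows", "arguments": {"series": [[[0,0.0025,0.009],0,0],[[0,0.001,0.008],0,0],[[0,0,0.003],0,0],[[0,0,0],0,0]]}}

```text
time_s: 22.35
position: [0.4868, 0.0823, 0.0261]
orientation: [0.0, 1.0, -0.015, -0.001]
wrist_force: [0.7, 0.4, 0.2]
opening: 0.0002
```

```bash
python3 - <<'E'
from h import *
from workcell import robot
rows([.485,.0806,.0254],-.03)
p=robot.capture('side');crop(p,270,120,410,250,4,'pics/s18.png')
E
```

```text
t 22.35 pos [0.4868 0.0823 0.0261] z [-0.001 -0.    -1.   ] xang -0.0294 open 0.0002 F [0.7 0.4 0.2] q [-0.5   0.61  0.31  2.07 -0.36  0.51  0.04]
shift mm [-1.7  1.7  0.7]
turn 0.04 or 0.0
```

View pics/s18.png

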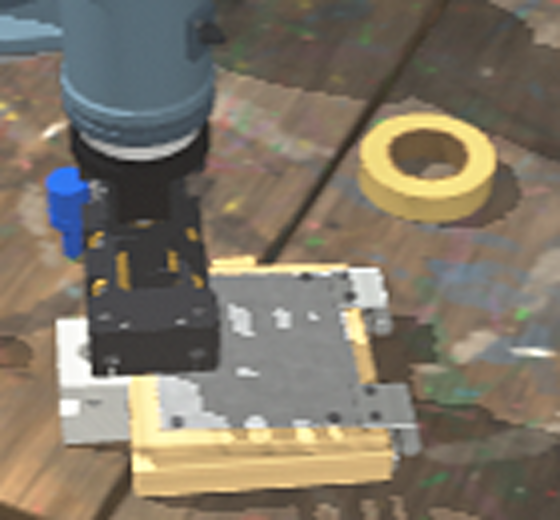

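{"name": "send_rows", "arguments": {"series": [[[0,0,0.003],0,0],[[0,0,0],0,0],[[0,0,0],0,0]]}}

```text
time_s: 22.65
position: [0.4875, 0.0824, 0.024]
orientation: [-0.0, 1.0, -0.015, 0.0]
wrist_force: [-0.4, -0.1, 0.0]
opening: 0.0004
```

{"name": "send_rows", "arguments": {"series": [[[0,0,0.003],0,0],[[0,0,0],0,0],[[0,0,0],0,0]]}}

```text
time_s: 22.9
position: [0.4875, 0.0821, 0.021]
orientation: [0.0, 1.0, -0.015, 0.0]
wrist_force: [0.7, 0.1, 1.7]
opening: 0.0005
```

{"name": "send_rows", "arguments": {"series": [[[0,0,0.003],0,0],[[0,0,0],0,0],[[0,0,0],0,0]]}}

```text
time_s: 23.15
position: [0.4875, 0.0818, 0.018]
orientation: [0.0, 1.0, -0.015, 0.0]
wrist_force: [0.7, -1.7, 3.4]
opening: 0.0006
```

{"name": "send_rows", "arguments": {"series": [[[0,0,0.002],0,0],[[0,0,0],0,0],[[0,0,0],0,0]]}}

```text
time_s: 23.4
position: [0.4875, 0.0817, 0.0161]
orientation: [0.0, 1.0, -0.015, 0.0]
wrist_force: [-1.2, -3.4, 4.6]
opening: 0.0004
```

{"name": "send_rows", "arguments": {"series": [[[0,0,-0.02],0,40],[[0,0,-0.03],0,100],[[0,0,-0.04],0,100],[[0,0,-0.04],0,100],[[0,0.01,-0.03],0,100],[[0,0.03,0],0,100],[[0,0.035,0],0,100],[[0,0.035,0],0,100],[[0,0.035,0],0,100],[[0,0.035,0],0,100],[[0,0.035,0],0,100],[[0,0,0],0,100]]}}

```text
time_s: 24.4
position: [0.48, -0.1399, 0.1763]
orientation: [0.002, 1.0, -0.019, 0.001]
wrist_force: [-0.6, -0.4, 0.7]
opening: 0.0783
```

```bash
python3 - <<'E'
from h import *
from workcell import robot
rows([.4475,-.177,.12],None)
for n in('side','top'):
    p=robot.capture(n);pickle.dump(p,open(n+'9.pkl','wb'))
    if n=='side': crop(p,180,130,400,250,3.5,'pics/s19.png')
    else: crop(p,250,140,460,260,3.5,'pics/t19.png')
    for q in('lid_hole','pin','stand'): print(n,q,[(round(d["p"],2),[round(float(v),3) for v in d["xyz"]]) for d in robot.tip_of(p,q)])
E
```

```text
t 24.4 pos [ 0.48   -0.1399  0.1763] z [ 0.001 -0.004 -1.   ] xang -0.0382 open 0.0783 F [-0.6 -0.4  0.7] q [-0.23  0.37  0.53  1.99 -0.24  0.84  0.38]
shift mm [-31.1  38.1  56.4]
side lid_hole [(0.71, [0.489, 0.05, 0.049]), (0.36, [0.491, 0.147, 0.004])]
side pin [(0.65, [0.487, 0.147, 0.027]), (0.62, [0.449, -0.181, 0.0]), (0.56, [0.376, -0.109, -0.004]), (0.53, [0.412, -0.052, 0.0]), (0.49, [0.35, 0.04, -0.001])]
side stand [(0.63, [0.451, -0.177, -0.001])]
top lid_hole [(0.95, [0.483, 0.056, 0.044])]
top pin [(0.72, [0.402, 0.145, 0.011]), (0.56, [0.345, 0.047, -0.006]), (0.46, [0.371, -0.113, -0.0]), (0.43, [0.413, -0.053, -0.001])]
top stand [(0.73, [0.446, -0.178, -0.002])]
```

View pics/s19.png

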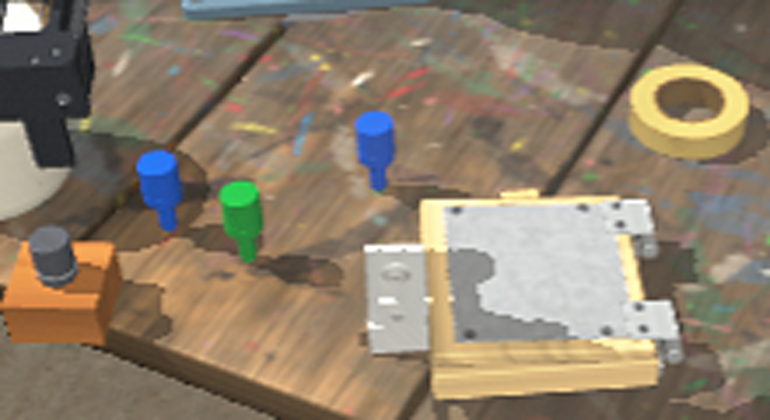

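View pics/t19.png

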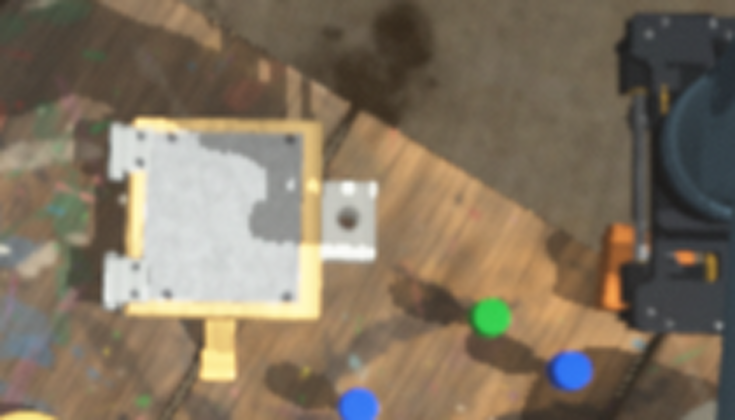

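```bash
python3 - <<'E'
from h import *
s=pickle.load(open('side9.pkl','rb'));t=pickle.load(open('top9.pkl','rb'))
f=lambda L,o,k:(np.array(L,float)+.5)/k-.5+np.array(o)
print("hole t",back(t,f([(347,217)],(250,140),3.5),.047).round(4),"s",back(s,f([(396,272)],(180,130),3.5),.048).round(4))
print("pin s",back(s,f([(51,238)],(180,130),3.5),.07).round(4))
crop(s,270,190,310,240,12,'pics/h1.png');crop(t,335,185,365,220,14,'pics/h2.png')
rows([.4472,-.177,.12],-.03)
E
```

```text
hole t [[0.4875 0.0517 0.047 ]] s [[0.4847 0.0509 0.048 ]]
pin s [[ 0.4468 -0.1772  0.07  ]]
t 24.8 pos [ 0.4812 -0.1312  0.1758] z [-0.  0. -1.] xang -0.0271 open 0.0883 F [-0.4 -1.  -0. ] q [-0.24  0.36  0.52  1.99 -0.24  0.84  0.38]
shift mm [-32.8  46.7  55.8]
turn 0.17 or 0.2
```

View pics/h1.png

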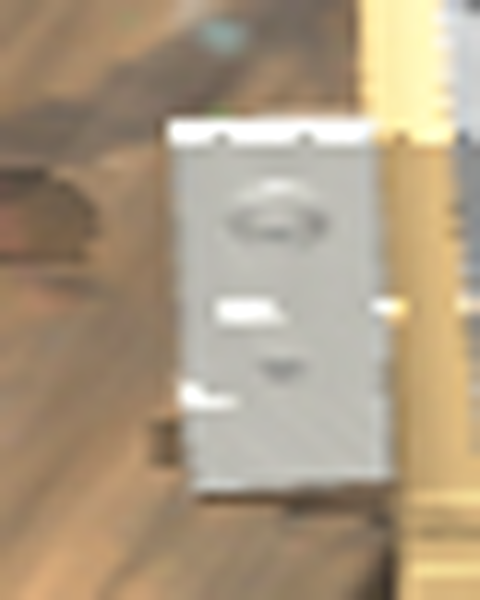

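View pics/h2.png

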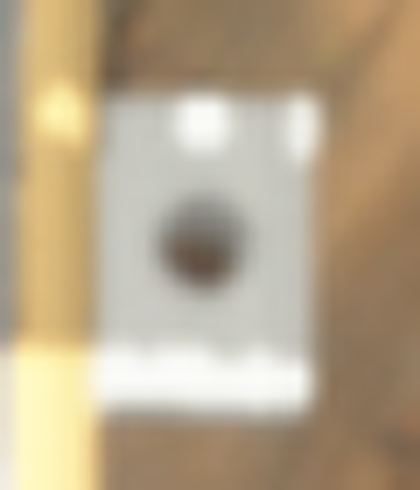

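{"name": "send_rows", "arguments": {"series": [[[-0.011,0.0155,0],0,100],[[-0.011,0.0155,0],0,100],[[-0.011,0.0155,0.01],0,100],[[0,0,0.025],0,100],[[0,0,0.015],0,100],[[0,0,0],0,100],[[0,0,0],0,100],[[0,0,0],0,100]]}}

```text
time_s: 25.47
position: [0.4474, -0.1779, 0.1267]
orientation: [0.0, 1.0, -0.014, 0.001]
wrist_force: [0.7, 0.1, -0.3]
opening: 0.0885
```

```bash
python3 - <<'E'
from h import *
from workcell import robot
rows([.4472,-.177,.023],-.03)
p=robot.capture('side');crop(p,150,120,270,240,5,'pics/s20.png')
E
```

```text
t 25.47 pos [ 0.4474 -0.1779  0.1267] z [ 0.001 -0.    -1.   ] xang -0.0285 open 0.0885 F [ 0.7  0.1 -0.3] q [-0.12  0.42  0.5   2.07 -0.3   0.72  0.54]
shift mm [ -0.4  -0.9 103.7]
turn 0.09 or 0.1
```

View pics/s20.png

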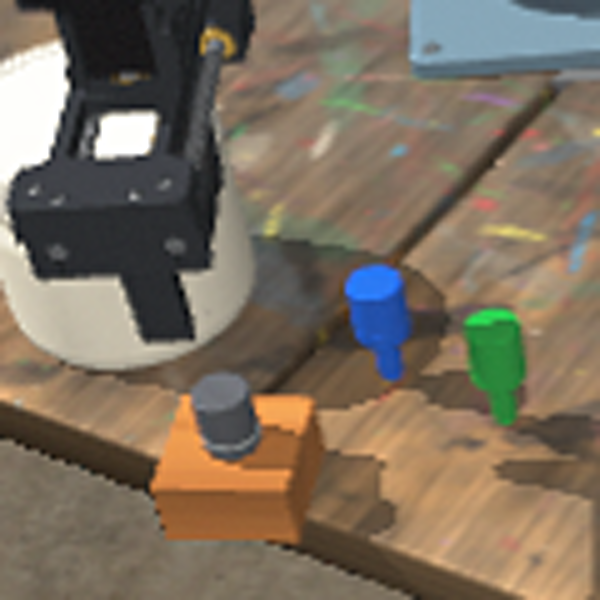

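```bash
python3 - <<'E'
from h import *
s=pickle.load(open('side0.pkl','rb'));t=pickle.load(open('top0.pkl','rb'))
for z in(0,.1,.13): print(z,back(t,[(470,278),(440,278),(470,252),(448,258)],z)[:,:2].round(3).tolist())
print(back(s,[(172,191),(145,178),(200,178)],0).round(3)); 
for z in(.08,.1,.13): print(z,back(s,[(168,142),(168,156),(140,145),(195,145)],z).round(3)[:,:2].tolist())
E
```

```text
0 [[0.285, -0.277], [0.286, -0.195], [0.355, -0.28], [0.339, -0.219]]
0.1 [[0.291, -0.241], [0.291, -0.167], [0.354, -0.244], [0.34, -0.188]]
0.13 [[0.292, -0.231], [0.293, -0.158], [0.354, -0.233], [0.34, -0.179]]
[[ 0.338 -0.257  0.   ]
 [ 0.276 -0.336  0.   ]
 [ 0.294 -0.189 -0.   ]]
0.08 [[0.231, -0.262], [0.292, -0.254], [0.236, -0.334], [0.253, -0.19]]
0.1 [[0.259, -0.254], [0.319, -0.246], [0.264, -0.323], [0.281, -0.183]]
0.13 [[0.302, -0.241], [0.358, -0.234], [0.306, -0.308], [0.322, -0.174]]
```

{"name": "send_rows", "arguments": {"series": [[[0,0,0],6.75,100],[[0,0,0],6.75,100],[[0,0,0],6.75,100],[[0,0,0],6.75,100],[[0,0,0],0,100],[[0,0,0],0,100],[[0,0,0],0,100]]}}

```text
time_s: 26.1
position: [0.4471, -0.178, 0.1264]
orientation: [-0.0, 0.969, -0.246, 0.0]
wrist_force: [-0.2, -0.0, -0.4]
opening: 0.0878
```

```bash
python3 - <<'E'
from h import *
rows([.4472,-.177,.023],-.5)
E
```

```text
t 26.1 pos [ 0.4471 -0.178   0.1264] z [ 0.001 -0.    -1.   ] xang -0.4968 open 0.0878 F [-0.2 -0.  -0.4] q [-0.21  0.44  0.62  2.08 -0.38  0.73  0.16]
shift mm [ -0.5  -0.8 103.4]
turn 0.19 or 0.2
```

{"name": "send_rows", "arguments": {"series": [[[0,-0.0008,0.02],0,100],[[0,0,0.025],0,100],[[0,0,0.025],0,100],[[0,0,0.02],0,100],[[0,0,0.008],0,100],[[0,0,0],0,100],[[0,0,0],0,100],[[0,0,0],0,100]]}}

```text
time_s: 26.77
position: [0.4479, -0.1778, 0.029]
orientation: [-0.0, 0.969, -0.248, 0.001]
wrist_force: [-1.4, -0.3, 0.1]
opening: 0.0878
```

```bash
python3 - <<'E'
from h import *
from workcell import robot
rows([.4472,-.177,.023],-.5)
p=robot.capture('side');crop(p,150,120,270,240,5,'pics/s21.png')
E
```

```text
t 26.77 pos [ 0.4479 -0.1778  0.029 ] z [ 0.002 -0.    -1.   ] xang -0.5002 open 0.0878 F [-1.4 -0.3  0.1] q [-0.08  0.62  0.47  2.11 -0.54  0.53  0.28]
shift mm [-1.1 -0.4  6. ]
turn -0.01 or 360.0
```

View pics/s21.png

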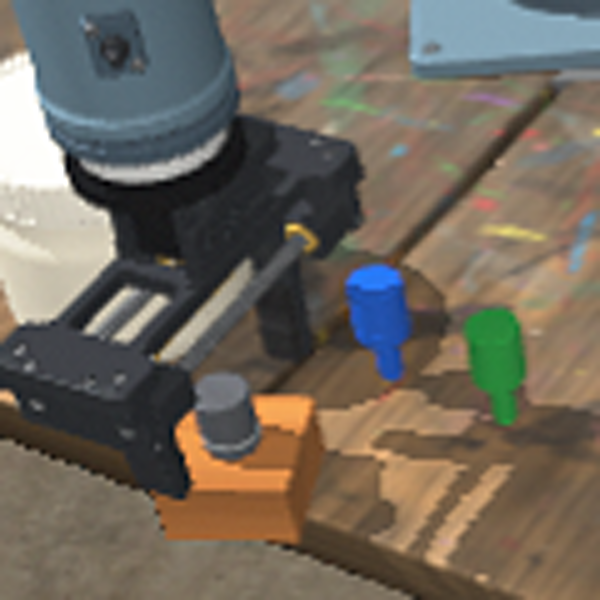

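{"name": "send_rows", "arguments": {"series": [[[-0.001,0,0.005],0,100],[[0,0,0],0,100],[[0,0,0],0,20],[[0,0,0],0,20],[[0,0,0],0,20],[[0,0,0],0,20],[[0,0,0],0,20],[[0,0,0],0,20],[[0,0,0],0,20],[[0,0,0],0,20],[[0,0,0],0,20],[[0,0,0],0,20]]}}

```text
time_s: 27.82
position: [0.447, -0.1774, 0.0232]
orientation: [0.0, 0.969, -0.248, 0.001]
wrist_force: [1.5, -0.4, -0.1]
opening: 0.0271
```

{"name": "send_rows", "arguments": {"series": [[[0,0,0],0,20],[[0,0,0],0,20]]}}

```text
time_s: 27.98
position: [0.4469, -0.1774, 0.0232]
orientation: [0.0, 0.969, -0.248, 0.001]
wrist_force: [2.1, -1.3, 0.3]
opening: 0.0271
```

```bash
python3 - <<'E'
from h import *
rows(None)
E
```

```text
t 27.98 pos [ 0.4469 -0.1774  0.0232] z [ 0.001 -0.001 -1.   ] xang -0.5006 open 0.0271 F [ 2.1 -1.3  0.3] q [-0.08  0.63  0.46  2.11 -0.55  0.52  0.29]
```

{"name": "send_rows", "arguments": {"series": [[[0,0,-0.01],0,20],[[0,0,-0.02],0,20],[[0,0,-0.025],0,20],[[0,0,-0.03],0,20],[[0,0,-0.03],0,20],[[0,0,-0.02],0,20],[[0,0,0],0,20],[[0,0,0],0,20]]}}

```text
time_s: 28.65
position: [0.4462, -0.1765, 0.1584]
orientation: [-0.0, 0.969, -0.247, 0.0]
wrist_force: [0.3, -0.1, -0.9]
opening: 0.0271
```

```bash
python3 - <<'E'
from h import *
from workcell import robot
p=robot.capture('side');crop(p,150,80,270,200,5,'pics/s22.png')
rows([.486,.05,.09],-.5)
E
```

```text
t 28.7 pos [ 0.4454 -0.1762  0.1574] z [-0.001  0.001 -1.   ] xang -0.5002 open 0.027 F [-0.9 -0.6 -0.7] q [-0.26  0.39  0.67  2.06 -0.34  0.8   0.11]
shift mm [ -72.8 -217.9   67.6]
turn -0.01 or 360.0
```

View pics/s22.png

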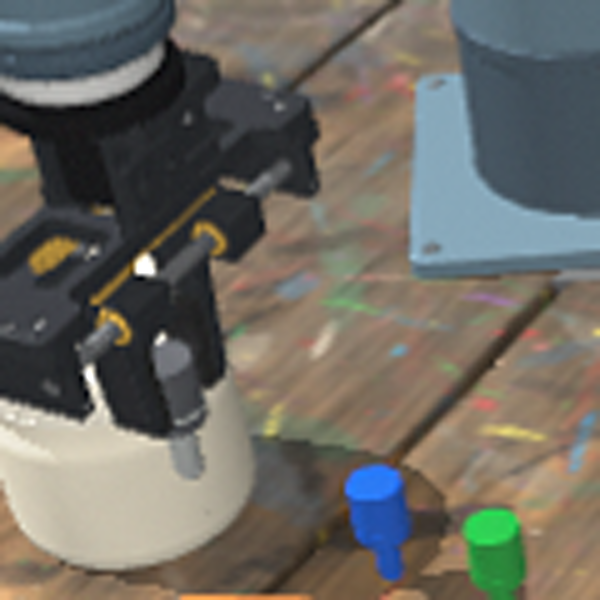

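```bash
python3 - <<'E'
from h import *
from workcell import robot
s=pickle.load(open('side9.pkl','rb'))
f=lambda L,o,k:(np.array(L,float)+.5)/k-.5+np.array(o)
print(back(s,f([(190,473)],(150,80),5),.1385).round(4), back(s,f([(174,345)],(150,80),5),.2045).round(4))
print("pred foot",(proj(s,[[.4454,-.1762,.1385]])-[150,80]+.5)*5,"head top",(proj(s,[[.4454,-.1762,.2045]])-[150,80]+.5)*5)
E
```

```text
[[ 0.4421 -0.1785  0.1385]] [[ 0.4352 -0.1721  0.2045]]
pred foot [[195.06789787 477.92135684]] head top [[162.27416165 360.62226233]]
```

{"name": "send_rows", "arguments": {"series": [[[-0.0073,-0.0218,0],0,20],[[-0.0073,-0.0218,0],0,20],[[-0.0073,-0.0218,0],0,20],[[-0.0073,-0.0218,0],0,20],[[-0.0073,-0.0218,0],0,20],[[-0.0073,-0.0218,0],0,20],[[-0.0073,-0.0218,0.01],0,20],[[-0.0073,-0.0218,0.015],0,20],[[-0.0073,-0.0218,0.015],0,20],[[-0.0073,-0.0218,0.015],0,20],[[0,0,0],0,20],[[0,0,0],0,20]]}}

```text
time_s: 29.7
position: [0.4847, 0.05, 0.1008]
orientation: [0.001, 0.969, -0.246, -0.002]
wrist_force: [0.1, -0.2, -0.5]
opening: 0.0272
```

{"name": "send_rows", "arguments": {"series": [[[0,0,0],0,20],[[0,0,0],0,20],[[0,0,0],0,20]]}}

```text
time_s: 29.95
position: [0.4867, 0.0481, 0.1032]
orientation: [0.0, 0.969, -0.249, 0.0]
wrist_force: [-0.1, -0.7, -0.3]
opening: 0.0269
```

```bash
python3 - <<'E'
from h import *
from workcell import robot
rows([.486,.05,.09],-.5)
p=robot.capture('side');pickle.dump(p,open('side10.pkl','wb'));crop(p,260,150,340,240,7,'pics/s23.png')
rows([.486,.05,.09],-.5)
print((proj(p,[[.486,.05,.048]])-[260,150]+.5)*7)
E
```

```text
t 29.95 pos [0.4867 0.0481 0.1032] z [ 0. -0. -1.] xang -0.5027 open 0.0269 F [-0.1 -0.7 -0.3] q [-0.64  0.49  0.57  2.07 -0.41  0.69 -0.31]
shift mm [-1.6 -1.3 13.2]
turn -0.15 or 359.8
t 30.0 pos [0.4868 0.0483 0.1033] z [ 0. -0. -1.] xang -0.5024 open 0.0271 F [-1.1 -0.3 -0.2] q [-0.64  0.49  0.57  2.07 -0.41  0.69 -0.31]
shift mm [-1.5 -1.  13.3]
turn -0.14 or 359.9
[[230.68722364 407.91667272]]
```

View pics/s23.png

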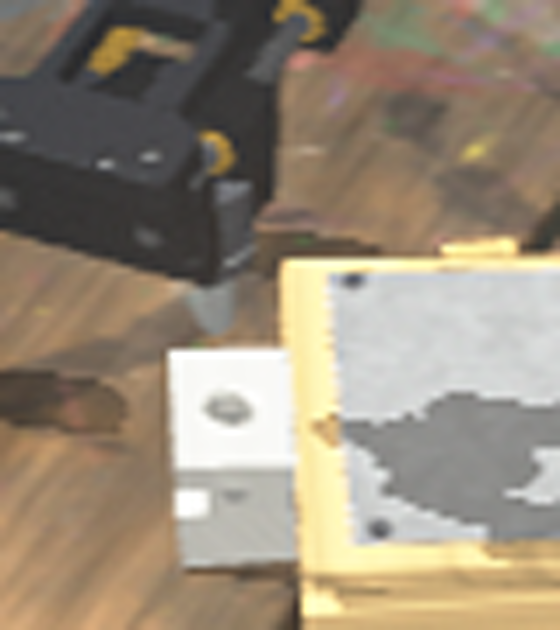

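```bash
python3 - <<'E'
from h import *
p=pickle.load(open('side10.pkl','rb'))
f=lambda L,o,k:(np.array(L,float)+.5)/k-.5+np.array(o)
print("hole",back(p,f([(229,408)],(260,150),7),.048).round(4))
for z in(.082,.084,.086):print("foot",z,back(p,f([(216,326)],(260,150),7),z).round(4))
im=p["img"][150:240,260:340,::-1];cv2.imwrite('pics/s24.png',cv2.resize(im[25:70,10:55],None,fx=14,fy=14,interpolation=2))
E
```

```text
hole [[0.4862 0.0496 0.048 ]]
foot 0.082 [[0.4815 0.0472 0.082 ]]
foot 0.084 [[0.4837 0.0471 0.084 ]]
foot 0.086 [[0.4858 0.0471 0.086 ]]
```

View pics/s24.png

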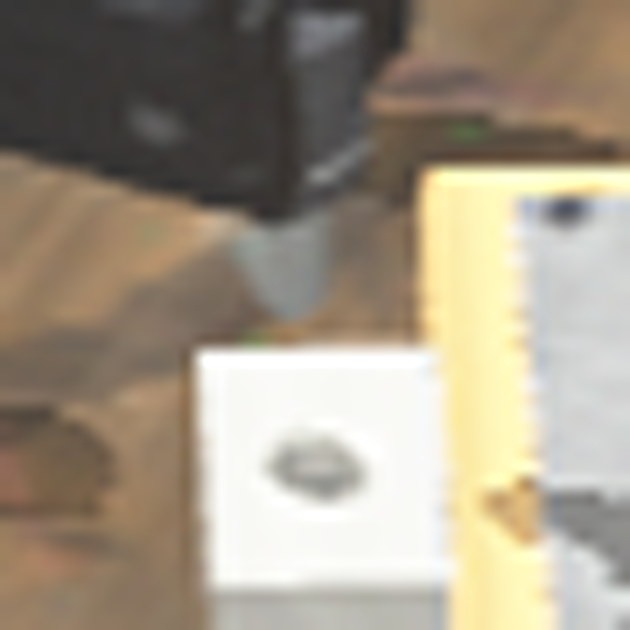

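```bash
python3 - <<'E'
from h import *
rows([.487,.0503,.072],-.5)
E
```

```text
t 30.0 pos [0.4868 0.0483 0.1033] z [ 0. -0. -1.] xang -0.5024 open 0.0271 F [-1.1 -0.3 -0.2] q [-0.64  0.49  0.57  2.07 -0.41  0.69 -0.31]
shift mm [-0.8 -1.8 31.3]
turn -0.14 or 359.9
```

{"name": "send_rows", "arguments": {"series": [[[-0.0008,-0.0018,0.01],0,20],[[0,0,0.01],0,20],[[0,0,0.008],0,20],[[0,0,0],0,20],[[0,0,0],0,20],[[0,0,0],0,20]]}}

```text
time_s: 30.5
position: [0.487, 0.0511, 0.0748]
orientation: [0.0, 0.969, -0.248, -0.0]
wrist_force: [-0.6, 0.2, -1.1]
opening: 0.0273
```

```bash
python3 - <<'E'
from h import *
from workcell import robot
p=robot.capture('side');pickle.dump(p,open('side11.pkl','wb'));crop(p,270,175,315,220,14,'pics/s25.png')
rows([.487,.0503,.06],-.5)
E
```

```text
t 30.55 pos [0.4871 0.0512 0.075 ] z [ 0. -0. -1.] xang -0.5007 open 0.0274 F [-0.6 -0.2 -0.4] q [-0.61  0.54  0.53  2.08 -0.45  0.63 -0.28]
shift mm [ 0.3  0.8 15. ]
turn -0.04 or 360.0
```

View pics/s25.png

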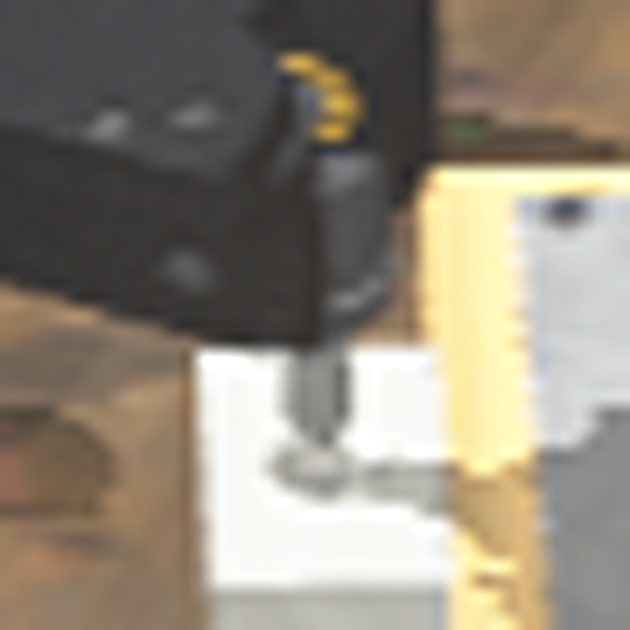

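{"name": "send_rows", "arguments": {"series": [[[0,0,0.005],0,20],[[0,0,0.005],0,20],[[0,0,0],0,20],[[0,0,0],0,20]]}}

```text
time_s: 30.88
position: [0.4866, 0.0512, 0.0646]
orientation: [0.0, 0.969, -0.248, -0.0]
wrist_force: [0.2, -0.4, -0.2]
opening: 0.0271
```

{"name": "send_rows", "arguments": {"series": [[[0,0,0.003],0,20],[[0,0,0.003],0,20],[[0,0,0],0,20],[[0,0,0],0,20]]}}

```text
time_s: 31.22
position: [0.4868, 0.0513, 0.0588]
orientation: [0.0, 0.969, -0.248, -0.0]
wrist_force: [-0.3, -0.4, -0.9]
opening: 0.0274
```

```bash
python3 - <<'E'
from h import *
from workcell import robot
p=robot.capture('side');pickle.dump(p,open('side11.pkl','wb'));crop(p,270,175,315,220,14,'pics/s26.png')
rows([.487,.0503,.06],-.5)
E
```

```text
t 31.27 pos [0.4869 0.0513 0.0589] z [-0. -0. -1.] xang -0.5007 open 0.0271 F [-0.2  0.9 -0.2] q [-0.59  0.57  0.5   2.08 -0.48  0.6  -0.26]
shift mm [ 0.5  0.8 -1.1]
turn -0.04 or 360.0
```

View pics/s26.png

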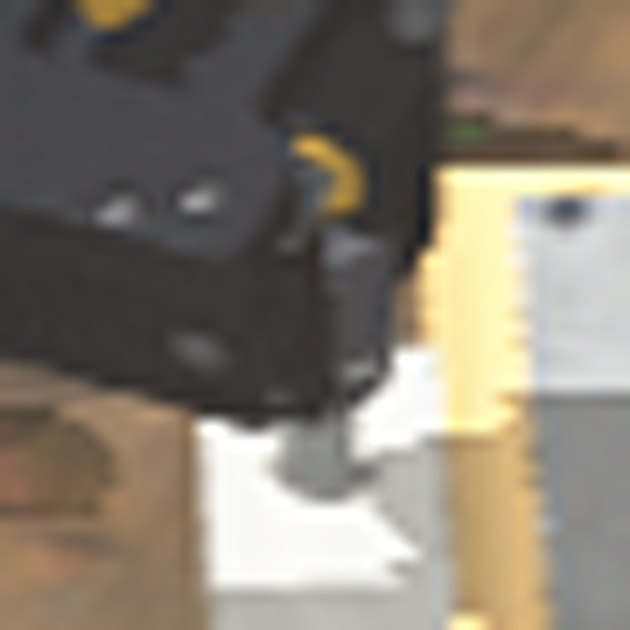

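{"name": "send_rows", "arguments": {"series": [[[0,0,0.004],0,20],[[0,0,0.004],0,20],[[0,0,0],0,20],[[0,0,0],0,20]]}}

```text
time_s: 31.6
position: [0.4866, 0.0512, 0.0506]
orientation: [0.0, 0.969, -0.248, -0.0]
wrist_force: [0.5, 0.6, -0.8]
opening: 0.0271
```

{"name": "send_rows", "arguments": {"series": [[[0,0,0.003],0,20],[[0,0,0.003],0,20],[[0,0,0],0,20],[[0,0,0],0,20]]}}

```text
time_s: 31.93
position: [0.4868, 0.0513, 0.0448]
orientation: [0.0, 0.969, -0.248, -0.0]
wrist_force: [1.0, 0.7, -0.2]
opening: 0.027
```

{"name": "send_rows", "arguments": {"series": [[[0,0,0.003],0,20],[[0,0,0.003],0,20],[[0,0,0],0,20],[[0,0,0],0,20]]}}

```text
time_s: 32.27
position: [0.4868, 0.0513, 0.0387]
orientation: [0.0, 0.969, -0.248, -0.0]
wrist_force: [-0.6, -0.1, -0.6]
opening: 0.0271
```

{"name": "send_rows", "arguments": {"series": [[[0,0,0.003],0,20],[[0,0,0.002],0,20],[[0,0,0],0,20],[[0,0,0],0,20]]}}

```text
time_s: 32.6
position: [0.487, 0.0513, 0.0339]
orientation: [0.0, 0.969, -0.248, 0.0]
wrist_force: [-0.3, -0.6, -0.2]
opening: 0.0272
```

{"name": "send_rows", "arguments": {"series": [[[0,0,0.003],0,20],[[0,0,0.002],0,20],[[0,0,0],0,20],[[0,0,0],0,20]]}}

```text
time_s: 32.93
position: [0.487, 0.0511, 0.0288]
orientation: [0.0, 0.969, -0.248, 0.0]
wrist_force: [0.4, -2.2, 2.4]
opening: 0.0272
```

{"name": "send_rows", "arguments": {"series": [[[0,0,0.003],0,20],[[0,0,0],0,20],[[0,0,0],0,20]]}}

```text
time_s: 33.18
position: [0.4871, 0.051, 0.0259]
orientation: [0.0, 0.969, -0.248, 0.0]
wrist_force: [-0.5, -1.9, 3.3]
opening: 0.0269
```

{"name": "send_rows", "arguments": {"series": [[[0,0,0.0015],0,20],[[0,0,0],0,20],[[0,0,0],0,20]]}}

```text
time_s: 33.43
position: [0.4871, 0.0509, 0.0249]
orientation: [-0.0, 0.969, -0.248, 0.0]
wrist_force: [-1.7, -2.0, 10.2]
opening: 0.0268
```

{"name": "send_rows", "arguments": {"series": [[[0,0,0.0015],0,20],[[0,0,0],0,20],[[0,0,0],0,20]]}}

```text
time_s: 33.68
position: [0.4873, 0.0509, 0.0243]
orientation: [-0.0, 0.969, -0.248, 0.0]
wrist_force: [-5.8, -2.3, 24.1]
opening: 0.0267
```

{"name": "send_rows", "arguments": {"series": [[[0,0,0.0015],0,20],[[0,0,0],0,20],[[0,0,0],0,20]]}}

```text
time_s: 33.93
position: [0.4875, 0.051, 0.0236]
orientation: [-0.001, 0.969, -0.248, 0.0]
wrist_force: [-9.1, -2.5, 35.7]
opening: 0.0272
```

```bash
python3 - <<'E'
from h import *
from workcell import robot
p=robot.capture('side');pickle.dump(p,open('side12.pkl','wb'));crop(p,250,160,390,260,5.5,'pics/s27.png')
rows([.487,.0503,.024],-.5)
E
```

```text
t 33.98 pos [0.4875 0.051  0.0236] z [ 0.001  0.002 -1.   ] xang -0.5017 open 0.0268 F [-7.6 -3.1 36.5] q [-0.54  0.63  0.44  2.09 -0.53  0.53 -0.21]
shift mm [-0.1  0.8 -0.4]
turn -0.1 or 359.9
```

View pics/s27.png

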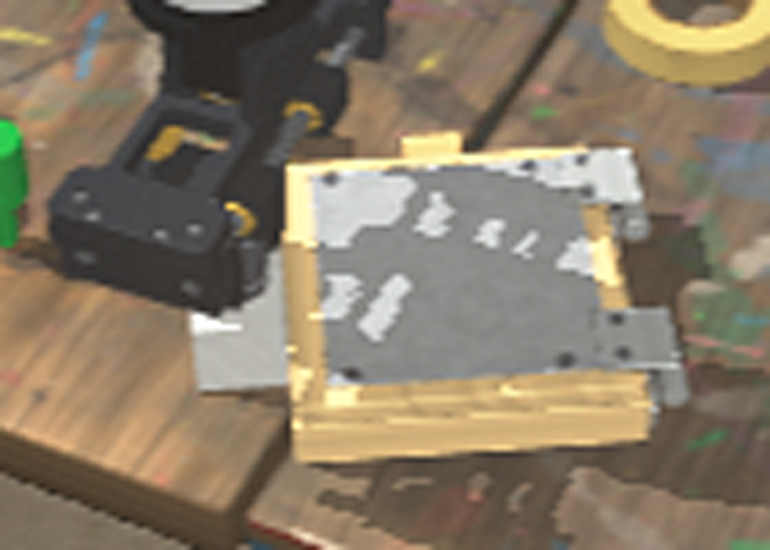

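{"name": "send_rows", "arguments": {"series": [[[0,0,-0.001],0,20],[[0,0,-0.001],0,20],[[0,0,0],0,20],[[0,0,0],0,20],[[0,0,0],0,20],[[0,0,0],0,20]]}}

```text
time_s: 34.48
position: [0.4874, 0.051, 0.0243]
orientation: [-0.0, 0.969, -0.248, 0.0]
wrist_force: [-2.9, -2.3, 15.0]
opening: 0.0271
```

```bash
python3 - <<'E'
from h import *
from workcell import robot
p=robot.capture('side');pickle.dump(p,open('side13.pkl','wb'));crop(p,270,185,325,235,12,'pics/s28.png')
rows([.487,.0503,.024],-.5)
cv2.imwrite('pics/s29.png',p['img'][:,:,::-1])
for q in('chip_a','block','ink_pot','tape'): print(q,[(round(d["p"],2),[round(float(v),3) for v in d["xyz"]]) for d in robot.tip_of(p,q)])
E
```

```text
t 34.53 pos [0.4873 0.051  0.0243] z [ 0.001  0.    -1.   ] xang -0.5012 open 0.027 F [-2.7 -2.8 14.2] q [-0.55  0.63  0.44  2.09 -0.53  0.53 -0.21]
shift mm [0.  0.8 0.3]
turn -0.07 or 359.9
chip_a [(0.73, [0.489, 0.147, 0.029]), (0.41, [0.379, 0.148, 0.009])]
block [(0.79, [0.495, 0.411, 0.007])]
ink_pot [(0.86, [0.698, 0.397, -0.006])]
tape [(0.67, [0.294, 0.292, -0.004])]
```

View pics/s28.png

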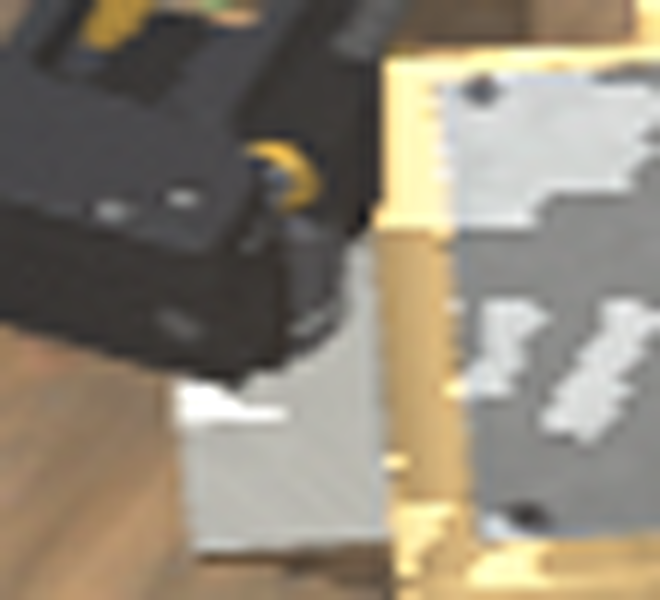

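View pics/s29.png

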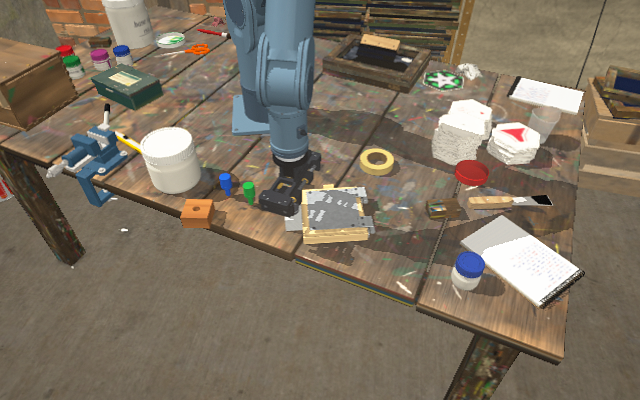

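```bash
python3 - <<'E'
from h import *
p=pickle.load(open('side13.pkl','rb'));k=12;o=np.array([270,185])
im=cv2.imread('pics/s28.png')
a=-.5;x=np.array([np.cos(a),np.sin(a),0]);y=np.array([-np.sin(a),np.cos(a),0]);T=np.array([.4873,.051,0])
for z,c in((.038,(0,0,255)),(.043,(0,255,0))):
    P=[T+x*d+y*e+np.array([0,0,z]) for d,e in((.014,-.009),(.014,.009),(.0315,.009),(.0315,-.009))]
    cv2.polylines(im,[((proj(p,P)-o+.5)*k-.5).astype(int)],True,c,1)
th=np.linspace(0,6.28,40)
for z in(.038,.072):
    P=[T+.014*np.array([np.cos(t),np.sin(t),0])+[0,0,z] for t in th]
    cv2.polylines(im,[((proj(p,P)-o+.5)*k-.5).astype(int)],True,(255,255,0),1)
cv2.imwrite('pics/s30.png',im)
E
```

```text
(no output)
```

View pics/s30.png

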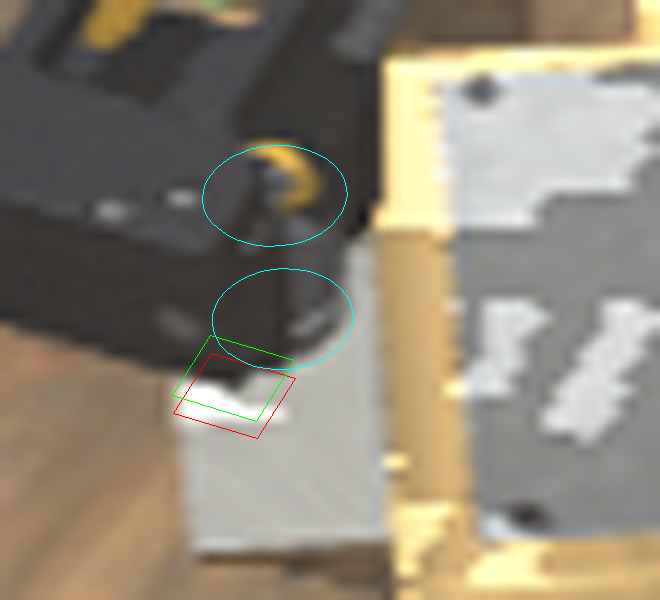

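```bash
python3 - <<'E'
from h import *
from workcell import robot
print(robot.job_done());rows(None)
E
```

```text
the job is handed in; nothing more can be done
None
the job is handed in; nothing more can be done
```

I did the whole task and handed it in at about 34.5 s of the 70 s. The program reports no verdict.

- **Chips and block:** The scraper block pushed both chips off the bed's -x edge. I then set it down on the table about 0.27 m from the bed's centre. The last look found it at (0.495, 0.411).
- **Lid and pin:** I swung the lid down with the closed fingers. Then I took the dark pin from the orange stand, put it through the lid hole into the base, and pressed it home.

**Last checks**
- **Pin:** The downward push met a hard stop at the height predicted for fully home (measured 0.0249 m, predicted 0.0252 m). In the side picture, the rim of the pin's head sits right at the height of a shut lid.
- **Push and grip:** I finished pushing down with about 14 N and the grip held at 27 mm. While seating the pin the push briefly reached 36 N, and I eased it back.
- **Fingers:** In the side picture the fingertips look clear of the lid, but the gripper body partly hides them.
- **Ink pot and tape:** Both were found within about 7 mm of where they started.

**What went wrong or disagreed**
- **First grasp:** The first try at the block closed above it and missed. The real fingertips sit about 20 mm higher than the reported tool position, so I worked with that offset afterwards.
- **Chips:** The final search found only one chip on the table, at about 9 mm height. Its higher-scored hit was on the lid, which I took as false. The earlier top picture showed both chips on the table beside the bed, one probably tilted against its edge. I estimate that one at under 15 mm.
- **Lid angle:** I judged this from the pin's height and the stop, and did not measure it directly.

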